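Jar in the ring, then hold the seal box open

TASK

Stand the filled jar upright in the ring holder and let go of it, then open the lid of the seal box by its handle so that I can take a seal out, and finish while still holding it up, still, at least 35 degrees open. Whether the lid is caught does not show: try it firmly by the handle before you touch the black release plunger, and if it does not come up, let it down, push the plunger fully down and lift again. Leave the other things where they are.

Things in the scene. Friction and masses are not known exactly. Their poses are not given: they have to be found in the camera images.
- jar: filled glass jar with a gold twist-off cap, the only jar standing on the open table; 66 mm across, 91 mm high, 0.24 kg (may vary by a third). Origin: centre of its underside, z up. The cap is 62 mm across (its top 14 mm); the straight body below it is 66 mm across.
- ring_seat (a point): floor centre of the ring holder, a grey plastic ring cup fixed to the table: 83 mm across, bore 73 mm, 26 mm high, floor 4 mm above the table; the jar stands on this point. Jar and holder stand side by side right of the seal box, either one nearer to it, 105 to 150 mm apart sideways. Yellow crates 0.35 m high begin 80 to 160 mm behind their centres; a wall is at least 85 mm to their right.
- seal_box: grey metal box fixed to the table, 120 (x) x 160 (y) x 70 mm high without the lid. Origin: centre of its underside; x points to the hinge side (rear), the robot side is -x, z up. On its right (-y) side, at its local x from -0.055 to -0.005 and y from -0.133 to -0.083, stands the release housing, 62 mm high. A heater on a stand is to its left.
- lid_handle (a point): middle of the round steel handle bar of the lid: 10 mm thick, 90 mm long along the box's y axis, on a post at each end, 38 mm above the top of the lid; with the lid shut at box-local (-0.048, 0, 0.116). It moves with the lid.
- lid_hinge (a point): middle of the lid's hinge line, along the rear rim parallel to the box's y axis, at box-local (0.06, 0, 0.072). Seen from here the shut handle bar lies at (-0.108, 0, 0.044) and swings up and back towards +x, so pull it along that arc.
- lid (a joint): opening angle of the aluminium lid, 0.35 kg: 0 shut, positive open, stop at 1.1 rad. Without being held it falls shut. Caught, it lifts only through its play of about 0.02 rad (2 mm at the handle) and then resists hard (a proper try takes up this play); not caught, it comes up with about 2 to 3 N at the handle. The catch is inside and its state cannot be seen.
- release (a joint): travel of the release plunger: 0 up, 0.013 fully down. Pushing it fully down draws the catch (if it is caught) back for good; it moves against a friction of about 3 to 5 N and stays where it is left. Push it only when nothing pulls on the lid.
- release_top (a point): centre of the top of the black round plunger, 22 mm across, on top of the release housing at box-local (-0.03, -0.106, 0.080) when up; it is pushed straight down.
- tally_counter: bystander: grey hand tally counter lying on the table, 76 x 50 x 22 mm, origin under its middle
- label_roll: bystander: roll of white labels, 69 mm across and 40 mm high, origin under its middle
- bench_brush: bystander: blue brush lying on the table, 170 mm long (its y axis), 39 mm high, origin under its middle
- loose_cap: bystander: loose gold jar cap lying flat behind the ring holder and jar, 63 mm across, 14 mm high, origin under its middle
Mind the look-alikes: they are no part of the job. What is shaped like the part that bears ring_seat but purple is not meant.

How it is judged:
By the outcome, as a careful person would: the job done as asked, in the order asked, and still so for the second after the job is handed in, while the arm keeps its last pose, push and grip.
It also fails if it takes over 62 s, if anything falls off the work surface, if the arm or the gripper's body presses on something with over 40 N, if the wrist force passes 120 N, or if a joint passes its speed limit or range.

ROBOT

A 6-joint arm with a two-finger parallel gripper is mounted at the origin on a cart in front of the work surface, level with it; the furniture and walls round the work are solid. World frame = base frame: x ahead of the robot, y to its left, z up, the work surface at z = 0. Lengths are in m, angles in rad, forces in N, time in s.
With the tool pointing down it reaches from about 0.375 to 0.9 m from the base axis. Payload 3.1 kg.
Tool frame: the origin (TCP) lies at the very end of the fingers, on their centre line; the grasp point (between the pads) lies 19 mm behind it (hold_point_z is the distance from the TCP to the grasp point, in m); x points along the fingers, y is the direction in which the jaws open and shut, and the axes are right-handed (so a half turn about x gives the same grasp; the last joint's range is limited). The gripper opens to 87 mm and grips with 3 to 60 N. Pads are 19 mm wide; open, the fingers measure 117 mm over their backs; the gripper's body (75 mm by 190 mm) begins 51 mm behind the grasp point.
Start: joints at [1.071, 0.527, 1.433, -0, 1.181, -0.178], TCP at [0.197, 0.593, 0.223] pointing down, gripper open.
Joint ranges: [-3.08, 3.08], [-0.75, 2.2], [0.22, 2.44], [-1.43, 4.57], [0, 2.65], [-2.85, 2.85]. Speed limits (rad/s): [2.79, 2.79, 3.14, 3.14, 3.14, 3.14].

INTERFACE

Orientations are given as a unit quaternion [x, y, z, w].
In Python, from rig import * gives the robot as it stands.
- The arm moves only by the tool send_rows, never from a script. Its argument "steps" is a list that holds one entry, the list of rows, each a list of 6 numbers: the shift along the tool's x, y, z in cm, then the turn, a rotation vector about the tool's x, y, z in units of 6 degrees (1.0 is 6 degrees). In form: [[[x, y, z, wx, wy, wz], ...]]. A call has 1 to 8 rows; each row shifts and turns the pose as measured when the row begins, along the tool's axes as they then stand; what a row does not reach is not made up. A row lasts 1/12 s, in which the tool goes at most 41.7 mm and 7.16 degrees, less where a joint would pass 70% of its speed; a pose out of reach is approached as far as the arm can. A call is refused whole if a number of a shift passes 4.17 or a number of a turn 1, either way. A call with a gripper value outside its range is refused whole. "gripper" is the closure, from 0 (fully open) to 1 (shut), set as the call begins (left out, the last holds). The fingers move at their own pace and stop on an object; "force" is the grip in N (left out, the last holds). Time passes only in rows, so rows that do not move let the fingers close. It gives the time, the measured TCP pose, the force and the opening at its end, in the units of the state.
- get_obs(): the state, without advancing time (a new reading comes with each control period).
- camera(name): name is "side" or "top"; returns (picture, depth): 480x640x3 uint8, red, green, blue; 480x640 float32, m along the optical axis (not along the pixel's ray), 0 where there is no reading.
- camera_params(name): a dict with "intrinsics" (3x3 intrinsics, pixels), "position" and "attitude" of the camera in the world. Camera axes: x right, y down, z forward; pixel columns grow to the right and rows downward; lengths in m; the calibration is good to about 2 mm. A picture is of the moment at which its call begins. camera_params takes no time and is no camera call.
- hand_in(): hands the job in, once; it reports no verdict.
The state is a dict: "time": time; "q": joint angles; "joint_velocities": joint speeds; "joint_torque": joint torques, N m; "position": TCP position; "tool_rot": TCP orientation; "ft_force": force on the tool from outside, world axes, zero at the start; "moment": the same for the moment, N m; "grip_width": finger opening in m.
Only numpy, scipy, OpenCV 4.12 (cv2) and the standard library are available. Lean on these libraries where they do the work, as an engineer would, in place of code of your own. Each camera call takes 0.05 s, during which the arm holds its last target.

## Working session

There is one attempt and no reset: what is moved stays moved. The work goes in short steps, Python scripts to look and compute and a tool call to move; the robot and the scene stay as the last step left them, time stands still between calls to the robot, and variables do not carry over. Pictures are saved under pics/ and viewed, and the job is handed in when it is done.

Besides the shell and the picture viewer there is one more tool, called after "Request:" in YAML: its name, and indented under it one key for each argument. send_rows: Moves the arm, as the interface text tells. Its arguments: {"type":"object","properties":{"steps":{"type":"array"},"gripper":{"type":"number"},"force":{"type":"number"}},"required":["steps"]}

```bash
ls; mkdir -p pics; python3 - <<'E'
from rig import *
import cv2, numpy as np
o=get_obs(); print(o)
for n in("side","top"):
    p,d=camera(n); cv2.imwrite(f"pics/{n}0.png",p[:,:,::-1]); np.savez(f"{n}0.npz",p=p,d=d); print(n,camera_params(n))
E
```

```text
pics
{'time': 0.0, 'q': array([ 1.07149671e+00,  5.28446026e-01,  1.43390429e+00, -1.45141171e-05,
        1.18139449e+00, -1.78495847e-01]), 'joint_velocities': array([-0.00063981,  0.0015125 ,  0.00115008, -0.00095866, -0.00282307,
        0.00153992]), 'joint_torque': array([-2.14448919e-03, -4.40050507e+01, -1.76587039e+01,  6.31278008e-02,
        5.84459945e-02, -1.73718490e-04]), 'position': array([0.19669727, 0.59246786, 0.22158338]), 'tool_rot': array([ 0.11221433,  0.69827817, -0.11365273,  0.6977812 ]), 'ft_force': array([ 0.15225741, -0.94905873, -0.21900778]), 'moment': array([-0.04517648,  0.01549784, -0.0054723 ]), 'grip_width': 0.0871014674392977}
side {'intrinsics': array([[548.53089266,   0.        , 315.72652639],
       [  0.        , 548.53089266, 232.32350215],
       [  0.        ,   0.        ,   1.        ]]), 'position': array([0.30616004, 1.19871033, 1.12621608]), 'attitude': array([-0.08888811,  0.90853563, -0.40713151,  0.03009722])}
top {'intrinsics': array([[542.4311205 ,   0.        , 313.05849167],
       [  0.        , 542.4311205 , 245.97990029],
       [  0.        ,   0.        ,   1.        ]]), 'position': array([0.45520533, 0.03578058, 1.46373074]), 'attitude': array([ 0.71051587, -0.70333446,  0.00993687, -0.01972527])}
```

View pics/side0.png

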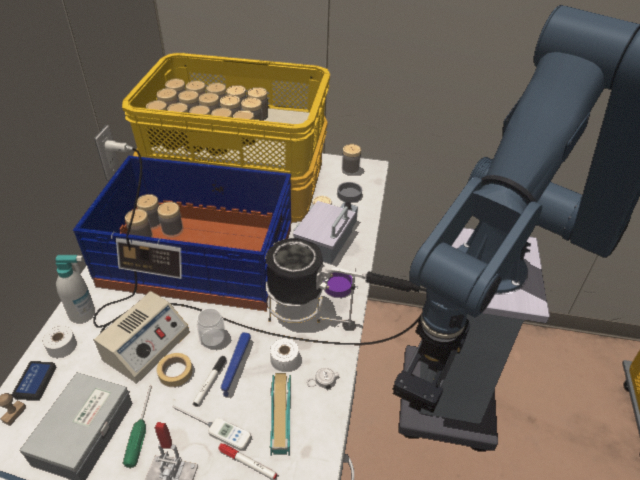

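View pics/top0.png

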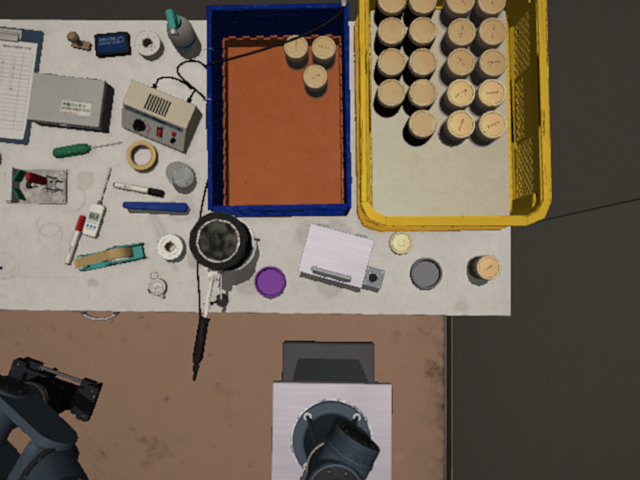

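Candidates: the open-table jar is at top-view pixel (487,267), and the other jars are all inside crates. The grey ring at (426,273) fits the holder, while the purple ring at (270,281) is the look-alike. The box is at (338,257), with its plunger at (374,278). I'll confirm these in an enlarged crop.

```bash
cat > h.py <<'E'
import numpy as np, cv2
from scipy.spatial.transform import Rotation as R
from rig import *
def world(n,u,v,d):
    c=camera_params(n);K=c["intrinsics"]
    p=np.stack([(u-K[0,2])/K[0,0]*d,(v-K[1,2])/K[1,1]*d,d*np.ones_like(u)],-1)
    return p@R.from_quat(c["attitude"]).as_matrix().T+c["position"]
def cloud(n,d):
    v,u=np.mgrid[0:480,0:640].astype(float)
    return world(n,u,v,d.astype(float))
def pix(n,P):
    c=camera_params(n);K=c["intrinsics"]
    q=(np.asarray(P)-c["position"])@R.from_quat(c["attitude"]).as_matrix()
    return q[...,:2]/q[...,2:]*K[0,0]+K[:2,2]
E
python3 - <<'E'
from h import *
z=np.load("top0.npz");p,d=z["p"],z["d"]
c=p[205:315,250:520,::-1]; cv2.imwrite("pics/tc.png",cv2.resize(c,None,fx=2.9,fy=2.9,interpolation=cv2.INTER_CUBIC))
z=np.load("side0.npz");p2=z["p"]
cv2.imwrite("pics/sc.png",cv2.resize(p2[130:310,240:440,::-1],None,fx=3,fy=3,interpolation=cv2.INTER_CUBIC))
W=cloud("top",d)
m=lambda a,b,c_,d_:W[a:b,c_:d_][d[a:b,c_:d_]>0]
for nm,(a,b,c_,d_) in dict(jar=(245,290,465,510),ring=(250,297,404,448),box=(220,300,295,388)).items():
    P=m(a,b,c_,d_); h,e=np.histogram(P[:,2],bins=np.arange(-0.01,0.16,0.01)); print(nm,[(round(x,3),int(y)) for x,y in zip(e,h)])
for nm,(r,lo,hi) in dict(jar=((245,290,465,510),.08,.1),ring=((250,297,404,448),.02,.032),purple=((260,302,250,292),.01,.04)).items():
    P=m(*r);P=P[(P[:,2]>lo)&(P[:,2]<hi)]
    (cx,cy),rad=cv2.minEnclosingCircle(P[:,:2].astype(np.float32)); print(nm,len(P),P.mean(0),P.min(0),P.max(0),cx,cy,rad,np.median(P[:,2]))
P=m(215,300,290,373);P=P[(P[:,2]>.068)&(P[:,2]<.09)]
print("lid",cv2.minAreaRect(P[:,:2].astype(np.float32)),np.median(P[:,2]))
P=m(255,300,300,360);P=P[(P[:,2]>.105)&(P[:,2]<.135)]
print("handle",cv2.minAreaRect(P[:,:2].astype(np.float32)),P.mean(0),len(P))
P=m(260,295,355,390);P=P[(P[:,2]>.072)&(P[:,2]<.09)]
print("plunger?",P.mean(0),len(P))
E
```

```text
jar [(np.float64(-0.01), 615), (np.float64(0.0), 693), (np.float64(0.01), 25), (np.float64(0.02), 27), (np.float64(0.03), 21), (np.float64(0.04), 30), (np.float64(0.05), 28), (np.float64(0.06), 60), (np.float64(0.07), 22), (np.float64(0.08), 301), (np.float64(0.09), 192), (np.float64(0.1), 0), (np.float64(0.11), 0), (np.float64(0.12), 0), (np.float64(0.13), 0), (np.float64(0.14), 0)]
ring [(np.float64(-0.01), 639), (np.float64(0.0), 1146), (np.float64(0.01), 92), (np.float64(0.02), 168), (np.float64(0.03), 17), (np.float64(0.04), 0), (np.float64(0.05), 0), (np.float64(0.06), 0), (np.float64(0.07), 0), (np.float64(0.08), 0), (np.float64(0.09), 0), (np.float64(0.1), 0), (np.float64(0.11), 0), (np.float64(0.12), 0), (np.float64(0.13), 0), (np.float64(0.14), 0)]
box [(np.float64(-0.01), 1551), (np.float64(0.0), 1955), (np.float64(0.01), 13), (np.float64(0.02), 4), (np.float64(0.03), 0), (np.float64(0.04), 0), (np.float64(0.05), 62), (np.float64(0.06), 241), (np.float64(0.07), 2235), (np.float64(0.08), 949), (np.float64(0.09), 0), (np.float64(0.1), 0), (np.float64(0.11), 81), (np.float64(
[... 299 characters left out ...]
2573019] [ 0.41001568 -0.28531231  0.02004422] [ 0.50204616 -0.18551559  0.0317537 ] 0.4634315073490143 -0.23260271549224854 0.06099570915102959 0.025816459722274088
purple 236 [0.42206566 0.17030635 0.02360195] [0.38185295 0.12919265 0.01008144] [0.47635687 0.22123196 0.0396337 ] 0.43490445613861084 0.18111781775951385 0.05778404325246811 0.025492541163483207
lid ((0.4919061064720154, -0.014579534530639648), (0.18942725658416748, 0.13253454864025116), 75.48627471923828) 0.07838549731559685
handle ((0.4458521902561188, 0.007568106055259705), (0.0973314419388771, 0.009904559701681137), 75.68241882324219) [0.44588951 0.00763942 0.12019208] 159
plunger? [ 0.44757076 -0.07086294  0.07888687] 341
```

View pics/tc.png

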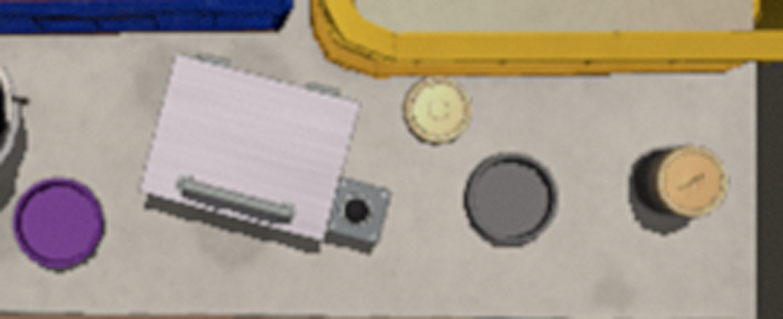

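View pics/sc.png

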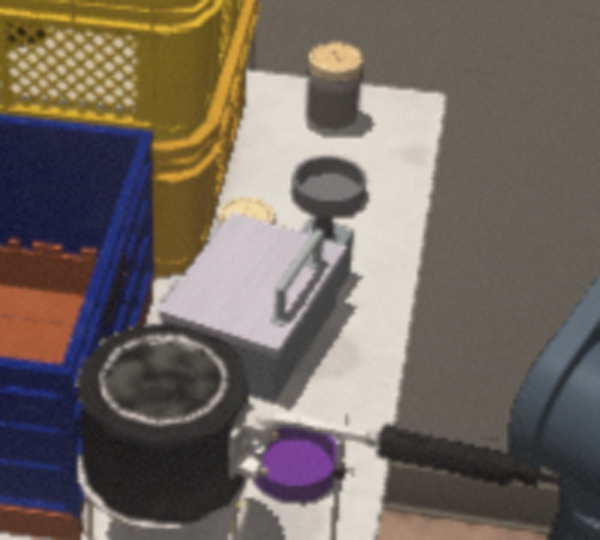

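```bash
python3 - <<'E'
from h import *
from scipy.optimize import least_squares
z=np.load("top0.npz");p,d=z["p"],z["d"];W=cloud("top",d);W[d<=0]=np.nan
zs=np.load("side0.npz");Ws=cloud("side",zs["d"]);Ws[zs["d"]<=0]=np.nan
def fit(c,rm,lo,hi,rmax,Wx):
    P=Wx.reshape(-1,3);c=np.array(c)
    for _ in range(5):
        r=np.hypot(*(P[:,:2]-c).T);Q=P[(P[:,2]>lo)&(P[:,2]<hi)&(r<rmax)]
        c=least_squares(lambda c:np.hypot(*(Q[:,:2]-c).T)-rm,c,loss='soft_l1',f_scale=.002).x
    return c,len(Q)
for n,w in(("top",W),("side",Ws)):
    print(n,"ring",fit((.449,-.245),.039,.022,.031,.046,w))
    r=w.reshape(-1,3);k=(np.hypot(r[:,0]-.465,r[:,1]+.387)<.045)&(r[:,2]>.083)&(r[:,2]<.1);print("jar top",k.sum(),np.nanmean(r[k],0),np.nanmin(r[k],0),np.nanmax(r[k],0))
# wall
for u in (500,505,512,520,530,560,600): print(u,W[267,u].round(3),W[100,u].round(3))
for v in range(205,245,5): print(v,W[v,450].round(3),W[v,490].round(3))
r=np.vstack([W.reshape(-1,3),Ws.reshape(-1,3)])
k=(r[:,2]>.1)&(r[:,2]<.4)&(r[:,1]<-.1)&(r[:,1]>-.55)&(r[:,0]>.4)
for zz in (.1,.2,.3):
  for y in (-.15,-.25,-.35,-.45):
    kk=k&(abs(r[:,2]-zz-.05)<.05)&(abs(r[:,1]-y)<.05); print(zz,y,kk.sum(),np.nanpercentile(r[kk,0],[0,2]) if kk.sum() else 0)
E
```

```text
top ring (array([ 0.44882652, -0.24496478]), 157)
jar top 473 [ 0.46506737 -0.38702089  0.08945854] [ 0.43390042 -0.41752849  0.08300286] [ 0.49436197 -0.35562587  0.0977653 ]
side ring (array([ 0.44748764, -0.24383105]), 100)
jar top 171 [ 0.4634437  -0.38465762  0.0894848 ] [ 0.43370609 -0.41866527  0.08320006] [ 0.49375033 -0.35282535  0.09635634]
500 [ 0.464 -0.417  0.088] [ 0.826 -0.351  0.293]
505 [ 0.465 -0.462 -0.007] [ 0.855 -0.393  0.2  ]
512 [ 0.465 -0.48  -0.005] [ 0.855 -0.409  0.201]
520 [ 0.465 -0.48   0.052] [ 0.846 -0.417  0.231]
530 [ 0.465 -0.481  0.117] [ 0.827 -0.416  0.292]
560 [ 0.464 -0.479  0.29 ] [ 0.825 -0.479  0.298]
600 [ 0.464 -0.481  0.454] [ 0.774 -0.48   0.461]
205 [ 0.607 -0.264  0.204] [ 0.607 -0.356  0.205]
210 [ 0.595 -0.265  0.199] [ 0.596 -0.357  0.202]
215 [ 0.569 -0.23   0.347] [ 0.569 -0.312  0.347]
220 [ 0.557 -0.228  0.356] [ 0.558 -0.31   0.354]
225 [ 0.548 -0.229  0.348] [ 0.549 -0.311  0.349]
230 [ 0.552 -0.276  0.153] [ 0.564 -0.419  0.   ]
235 [ 0.55  -0.313 -0.001] [ 0.551 -0.419  0.003]
240 [ 0.536 -0.312  0.002] [ 0.537 -0.42  -0.   ]
0.1 -0.15 1003 [0.54609056 0.54783158]
0.1 -0.25 805 [0.54857005 0.54991636]
0.1 -0.35 741 [0.550051   0.55232733]
0.1 -0.45 3589 [0.40009799 0.40520208]
0.2 -0.15 10847 [0.55322349 0.5867603 ]
0.2 -0.25 10442 [0.55336967 0.59001755]
0.2 -0.35 9524 [0.55639545 0.59202296]
0.2 -0.45 11298 [0.4000269  0.41312245]
0.3 -0.15 1627 [0.54412248 0.54613899]
0.3 -0.25 1497 [0.54583677 0.54763946]
0.3 -0.35 1477 [0.54684634 0.5485836 ]
0.3 -0.45 18490 [0.40002182 0.41826398]
```

```bash
python3 - <<'E'
from h import *
o=get_obs();print(R.from_quat(o["tool_rot"]).as_matrix().round(3))
z=np.load("top0.npz");d=z["d"];W=cloud("top",d).reshape(-1,3);W=W[d.reshape(-1)>0]
k=(abs(W[:,0]-.446)<.05)&(abs(W[:,1]-.0076)<.07)&(W[:,2]>.108)&(W[:,2]<.13);P=W[k]
v=np.linalg.svd(P[:,:2]-P[:,:2].mean(0))[2][0];t=(P[:,:2]-P[:,:2].mean(0))@v
c=P[:,:2].mean(0)+v*(t.min()+t.max())/2
print("handle c",c,v,np.degrees(np.arctan2(v[0],v[1])),np.ptp(t))
k=(np.hypot(W[:,0]-.437,W[:,1]+.0996)<.03)&(W[:,2]>.05);print("plg region",k.sum())
q=W[k];print(q[q[:,2]>.072].mean(0),(q[:,2]>.072).sum(),np.unique(q[:,2].round(2),return_counts=True))
c_=camera_params("top")
from scipy.optimize import least_squares
def at(u,v,zz):
    f=lambda dd:world("top",np.array(float(u)),np.array(float(v)),dd)[2]-zz
    dd=least_squares(lambda x:f(x[0]),[1.4]).x[0];return world("top",np.array(float(u)),np.array(float(v)),dd)
print("plunger px",at(373.1,277.4,.08),pix("top",[.4369,-.0996,.08]),"ring px",at(426,273.8,.026))
# lid rect/hinge side
k=(abs(W[:,0]-.49)<.12)&(W[:,1]<.1)&(W[:,1]>-.12)&(W[:,2]>.07)&(W[:,2]<.09);h,e=np.histogram(W[k,1],20);
print("blue/others near: max z at x>.52,|y|<.15:")
for y in np.arange(-.15,.16,.05):
    kk=(abs(W[:,1]-y)<.025)&(W[:,2]>.1)&(W[:,0]>.5);print(round(y,2),np.percentile(W[kk,0],[0,1,5]) if kk.sum() else None, W[kk,2].max() if kk.sum() else 0)
E
```

```text
[[-0.001  0.315  0.949]
 [-0.002  0.949 -0.315]
 [-1.    -0.002 -0.   ]]
handle c [0.44586726 0.00757004] [-0.25039701 -0.96814324] -165.49899367850063 0.09732996129901691
plg region 373
[ 0.43909687 -0.09038359  0.07956238] 87 (array([0.05, 0.06, 0.07, 0.08, 0.09]), array([  4, 228,  63,  71,   7]))
plunger px [ 0.4347217  -0.09830969  0.08      ] [373.61297241 276.54774389] ring px [ 0.44489798 -0.24293478  0.026     ]
blue/others near: max z at x>.52,|y|<.15:
-0.15 [0.54652717 0.54868927 0.55881863] 0.3627404020419194
-0.1 [0.54616573 0.54862517 0.55985316] 0.3623392019980598
-0.05 [0.5559684  0.56271986 0.5807663 ] 0.3623178327081731
0.0 [0.59784464 0.5985367  0.60184937] 0.25791041250691205
0.05 [0.59502243 0.5957899  0.5980498 ] 0.25733614496312085
0.1 [0.59452974 0.59486922 0.59614321] 0.2502442050235527
0.15 [0.59377873 0.59440378 0.59511401] 0.24471364101691018
```

```bash
cat >> h.py <<'E'
def rotm(az,phi=0.):
    """jaw (tool y) azimuth az deg at phi=0, tool down; then leaned: tool x = down*cos+ j*sin(phi)"""
    a=np.radians(az);f=np.radians(phi)
    j=np.array([np.cos(a),np.sin(a),0]);dn=np.array([0,0,-1.])
    x=np.cos(f)*dn+np.sin(f)*j; y=np.cos(f)*j-np.sin(f)*dn
    return np.c_[x,y,np.cross(x,y)]
def plan(P,az,phi=0.,vmax=4.0,wmax=5.9,n=None,cyl=False,nmax=8):
    o=get_obs();p0=o["position"];r0=R.from_quat(o["tool_rot"]);r1=R.from_matrix(rotm(az,phi));P=np.array(P,float)
    dv=(r0.inv()*r1).as_rotvec();L=np.linalg.norm(P-p0)
    if cyl:
        c=lambda p:np.array([np.hypot(p[0],p[1]),np.arctan2(p[1],p[0]),p[2]])
        a,b=c(p0),c(P);L=np.linalg.norm([b[0]-a[0],(b[1]-a[1])*max(a[0],b[0]),b[2]-a[2]])
    N=n or max(1,int(np.ceil(max(L*100/vmax,np.degrees(np.linalg.norm(dv))/wmax))))
    print("t",round(float(o["time"]),2),"pos",p0.round(4),"d mm",((P-p0)*1000).round(1),"rot deg",np.degrees(dv).round(2),"N",N,"F",o["ft_force"].round(1),"w",round(float(o["grip_width"]),4),"q",o["q"].round(2))
    pts=[];
    for i in range(N+1):
        s=i/N
        if cyl:
            x=a+(b-a)*s;pts.append(np.array([x[0]*np.cos(x[1]),x[0]*np.sin(x[1]),x[2]]))
        else: pts.append(p0+(P-p0)*s)
    for i in range(min(N,nmax)):
        rr=r0*R.from_rotvec(dv*i/N)
        s=rr.inv().apply(pts[i+1]-pts[i])*100
        print([round(float(v),2) for v in s]+[round(float(v),2) for v in np.degrees(dv/N)/6],",")
E
python3 - <<'E'
from h import *
z=np.load("top0.npz");d=z["d"];W=cloud("top",d).reshape(-1,3);W=W[d.reshape(-1)>0]
k=(W[:,1]>.12)&(W[:,1]<.5)&(W[:,0]<.59)&(W[:,0]>.25);print(W[k,2].max())
plan([.25,.55,.40],71.6)
E
```

```text
0.2172872061225628
t 0.1 pos [0.1967 0.5925 0.2217] d mm [ 53.3 -42.5 178.3] rot deg [ 0.02 -0.02  0.11] N 5 F [-0.2 -0.1  0.1] w 0.0871 q [ 1.07  0.53  1.43 -0.    1.18 -0.18]
[-3.57, -0.48, 1.28, 0.0, -0.0, 0.0] ,
[-3.57, -0.48, 1.28, 0.0, -0.0, 0.0] ,
[-3.57, -0.48, 1.28, 0.0, -0.0, 0.0] ,
[-3.57, -0.47, 1.28, 0.0, -0.0, 0.0] ,
[-3.57, -0.47, 1.28, 0.0, -0.0, 0.0] ,
```

Request:
send_rows:
  steps:
    - [[-3.6,-0.5,1.3,0,0,0],[-3.6,-0.5,1.3,0,0,0],[-3.6,-0.5,1.3,0,0,0],[-3.6,-0.5,1.3,0,0,0],[-3.6,-0.5,1.3,0,0,0]]
  gripper: 0
  force: 20

```text
time: 0.52
position: [0.2469, 0.5435, 0.3931]
tool_rot: [0.1, 0.703, -0.123, 0.693]
ft_force: [0.6, -0.1, 0.2]
grip_width: 0.0869
```

```bash
python3 -c "
from h import *
plan([.452,-.376,.40],-90,cyl=True)"
```

```text
t 0.52 pos [0.2469 0.5435 0.3931] d mm [ 205.1 -919.5    6.9] rot deg [161.88   2.69   1.2 ] N 28 F [ 0.6 -0.1  0.2] w 0.0869 q [ 0.96  0.36  1.24 -0.    1.58 -0.3 ]
[-0.04, -0.59, 3.87, 0.96, 0.02, 0.01] ,
[-0.04, -0.46, 3.89, 0.96, 0.02, 0.01] ,
[-0.04, -0.32, 3.9, 0.96, 0.02, 0.01] ,
[-0.03, -0.18, 3.91, 0.96, 0.02, 0.01] ,
[-0.03, -0.04, 3.91, 0.96, 0.02, 0.01] ,
[-0.03, 0.1, 3.91, 0.96, 0.02, 0.01] ,
[-0.03, 0.23, 3.9, 0.96, 0.02, 0.01] ,
[-0.02, 0.37, 3.88, 0.96, 0.02, 0.01] ,
```

Request:
send_rows:
  steps:
    - [[0,-0.6,3.9,0.96,0,0],[0,-0.5,3.9,0.96,0,0],[0,-0.3,3.9,0.96,0,0],[0,-0.2,3.9,0.96,0,0],[0,0,3.9,0.96,0,0],[0,0.1,3.9,0.96,0,0],[0,0.2,3.9,0.96,0,0],[0,0.4,3.9,0.96,0,0]]

```text
time: 1.18
position: [0.4901, 0.3414, 0.4033]
tool_rot: [0.378, 0.595, -0.388, 0.594]
ft_force: [0.3, 0.3, -0.4]
grip_width: 0.087
```

```bash
python3 -c "
from h import *
plan([.452,-.376,.40],-90,cyl=True)"
```

```text
t 1.18 pos [0.4901 0.3414 0.4033] d mm [ -38.1 -717.4   -3.3] rot deg [1.1438e+02 1.0200e+00 8.0000e-02] N 20 F [ 0.3  0.3 -0.4] w 0.087 q [ 0.43  0.35  1.23 -0.01  1.57 -0.  ]
[0.04, 0.54, 3.85, 0.95, 0.01, 0.0] ,
[0.04, 0.67, 3.83, 0.95, 0.01, 0.0] ,
[0.04, 0.8, 3.8, 0.95, 0.01, 0.0] ,
[0.04, 0.93, 3.76, 0.95, 0.01, 0.0] ,
[0.04, 1.06, 3.73, 0.95, 0.01, 0.0] ,
[0.04, 1.19, 3.69, 0.95, 0.01, 0.0] ,
[0.04, 1.31, 3.64, 0.95, 0.01, 0.0] ,
[0.04, 1.44, 3.59, 0.95, 0.01, 0.0] ,
```

Request:
send_rows:
  steps:
    - [[0,0.5,3.9,0.95,0,0],[0,0.7,3.8,0.95,0,0],[0,0.8,3.8,0.95,0,0],[0,0.9,3.8,0.95,0,0],[0,1.1,3.7,0.95,0,0],[0,1.2,3.7,0.95,0,0],[0,1.3,3.6,0.95,0,0],[0,1.4,3.6,0.95,0,0]]

```text
time: 1.85
position: [0.5914, 0.0356, 0.3993]
tool_rot: [-0.584, -0.387, 0.599, -0.387]
ft_force: [0.7, 0.2, 0.2]
grip_width: 0.0871
```

```bash
python3 -c "
from h import *
plan([.455,-.355,.40],-90,cyl=True)"
```

```text
t 1.85 pos [0.5914 0.0356 0.3993] d mm [-136.4 -390.6    0.7] rot deg [ 6.64e+01  1.29e+00 -4.00e-02] N 12 F [0.7 0.2 0.2] w 0.0871 q [-0.12  0.34  1.25 -0.01  1.56  0.29]
[0.04, 1.41, 3.28, 0.92, 0.02, -0.0] ,
[0.04, 1.52, 3.22, 0.92, 0.02, -0.0] ,
[0.03, 1.63, 3.15, 0.92, 0.02, -0.0] ,
[0.03, 1.74, 3.08, 0.92, 0.02, -0.0] ,
[0.03, 1.85, 3.01, 0.92, 0.02, -0.0] ,
[0.02, 1.95, 2.94, 0.92, 0.02, -0.0] ,
[0.02, 2.06, 2.86, 0.92, 0.02, -0.0] ,
[0.02, 2.15, 2.77, 0.92, 0.02, -0.0] ,
```

Request:
send_rows:
  steps:
    - [[0,1.4,3.3,0.92,0,0],[0,1.5,3.2,0.92,0,0],[0,1.6,3.2,0.92,0,0],[0,1.7,3.1,0.92,0,0],[0,1.8,3.0,0.92,0,0],[0,2.0,2.9,0.92,0,0],[0,2.1,2.9,0.92,0,0],[0,2.2,2.8,0.92,0,0]]

```text
time: 2.52
position: [0.5218, -0.2527, 0.3975]
tool_rot: [-0.687, -0.121, 0.706, -0.123]
ft_force: [1.7, -0.7, -0.0]
grip_width: 0.0869
```

```bash
python3 -c "
from h import *
plan([.455,-.355,.40],-90,cyl=True)"
```

```text
t 2.52 pos [ 0.5218 -0.2527  0.3975] d mm [ -66.8 -102.3    2.5] rot deg [19.85  1.53 -0.22] N 4 F [ 1.7 -0.7 -0. ] w 0.0869 q [-0.63  0.33  1.28 -0.02  1.55  0.59]
[-0.0, 2.03, 2.29, 0.83, 0.06, -0.01] ,
[-0.02, 2.11, 2.22, 0.83, 0.06, -0.01] ,
[-0.03, 2.18, 2.15, 0.83, 0.06, -0.01] ,
[-0.05, 2.25, 2.07, 0.83, 0.06, -0.01] ,
```

Request:
send_rows:
  steps:
    - [[0,2.0,2.3,0.83,0.06,0],[0,2.1,2.2,0.83,0.06,0],[0,2.2,2.2,0.83,0.06,0],[0,2.3,2.1,0.83,0.06,0],[0,0,0,0,0,0]]

```text
time: 2.93
position: [0.4456, -0.3655, 0.3956]
tool_rot: [-0.705, 0.012, 0.709, 0.01]
ft_force: [-0.7, -0.2, 0.2]
grip_width: 0.0871
```

```bash
python3 -c "
from h import *
plan([.463,-.3806,.25],-90)"
```

```text
t 2.93 pos [ 0.4456 -0.3655  0.3956] d mm [  17.4  -15.1 -145.6] rot deg [-1.73  0.35 -0.19] N 4 F [-0.7 -0.2  0.2] w 0.0871 q [-0.88  0.31  1.31 -0.01  1.52  0.72]
[3.64, 0.35, -0.47, -0.07, 0.01, -0.01] ,
[3.64, 0.36, -0.46, -0.07, 0.01, -0.01] ,
[3.64, 0.37, -0.45, -0.07, 0.01, -0.01] ,
[3.64, 0.37, -0.44, -0.07, 0.01, -0.01] ,
```

Request:
send_rows:
  steps:
    - [[3.6,0.1,-0.5,-0.1,0,0],[3.6,0.3,-0.5,-0.1,0,0],[3.6,0.4,-0.4,-0.05,0,0],[3.0,0.4,-0.4,-0.04,0,0],[0,0,0,0,0,0]]

```text
time: 3.35
position: [0.4628, -0.3818, 0.2553]
tool_rot: [-0.707, 0.004, 0.707, -0.002]
ft_force: [-1.0, 0.3, -0.5]
grip_width: 0.0868
```

```bash
python3 - <<'E'
from h import *
p,d=camera("top");cv2.imwrite("pics/t1.png",cv2.resize(p[190:320,380:560,::-1],None,fx=4,fy=4,interpolation=cv2.INTER_CUBIC))
plan([.464,-.3806,.13],-90)
E
```

```text
t 3.4 pos [ 0.4634 -0.3823  0.2579] d mm [   0.6    1.7 -127.9] rot deg [-0.14 -0.06 -0.56] N 4 F [-0.8  1.2  0.1] w 0.0869 q [-0.87  0.45  1.46 -0.01  1.22  0.7 ]
[3.2, -0.07, -0.01, -0.01, -0.0, -0.02] ,
[3.2, -0.07, -0.01, -0.01, -0.0, -0.02] ,
[3.2, -0.06, -0.01, -0.01, -0.0, -0.02] ,
[3.2, -0.05, -0.01, -0.01, -0.0, -0.02] ,
```

View pics/t1.png

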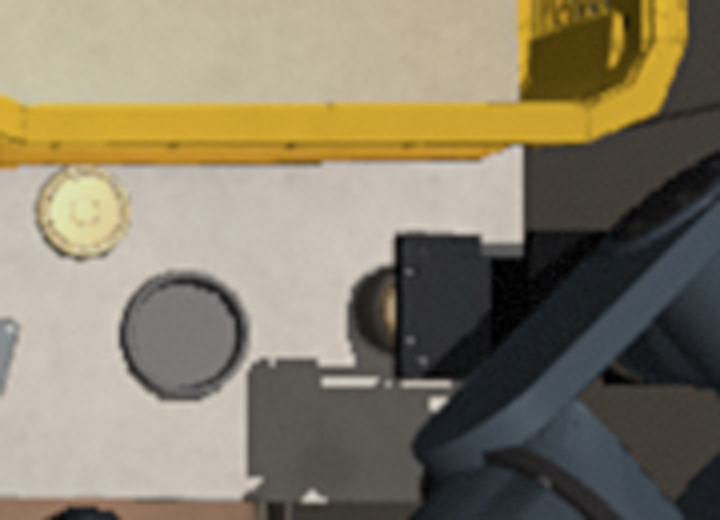

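```bash
python3 - <<'E'
from h import *
p,d=camera("top");np.savez("top1.npz",p=p,d=d)
W=cloud("top",d)
for v in (225,235,245,260,275,290,300):
    print(v,[W[v,u].round(3).tolist() for u in (478,500,520,535,545,558)])
k=(W[...,2]>.2)&(W[...,0]<.53)&(d>0);print(np.percentile(W[k][:,1],[0,1,5]))
q=W[k];q=q[q[:,1]<-.46];print(len(q),q.min(0),q.max(0))
print(get_obs()["joint_torque"].round(1))
E
```

```text
225 [[0.549, -0.288, 0.346], [0.549, -0.332, 0.347], [0.549, -0.373, 0.348], [0.566, -0.479, 0.156], [0.561, -0.48, 0.211], [0.556, -0.48, 0.28]]
235 [[0.551, -0.388, -0.001], [0.551, -0.445, 0.003], [0.548, -0.481, 0.052], [0.542, -0.479, 0.154], [0.538, -0.48, 0.211], [0.513, -0.343, 0.594]]
245 [[0.523, -0.386, 0.005], [0.524, -0.447, -0.001], [0.522, -0.48, 0.053], [0.499, -0.325, 0.546], [0.497, -0.326, 0.584], [0.496, -0.336, 0.61]]
260 [[0.482, -0.362, 0.086], [0.477, -0.325, 0.367], [0.476, -0.348, 0.414], [0.473, -0.302, 0.603], [0.472, -0.31, 0.623], [0.473, -0.343, 0.594]]
275 [[0.444, -0.368, 0.065], [0.447, -0.325, 0.368], [0.449, -0.274, 0.617], [0.449, -0.291, 0.633], [0.449, -0.349, 0.527], [0.449, -0.347, 0.583]]
290 [[0.403, -0.387, -0.001], [0.425, -0.244, 0.614], [0.427, -0.264, 0.643], [0.41, -0.478, 0.156], [0.412, -0.482, 0.204], [0.415, -0.479, 0.279]]
300 [[0.376, -0.388, -0.004], [0.411, -0.236, 0.638], [0.411, -0.265, 0.639], [0.412, -0.287, 0.642], [0.389, -0.479, 0.21], [0.393, -0.482, 0.271]]
[-0.48371471 -0.4813491  -0.48052499]
18538 [-0.01575035 -0.48371471  0.20002905] [ 0.52996192 -0.47602646  0.58202839]
[ -0.2 -39.4 -17.5   0.   -0.1  -0. ]
```

Request:
send_rows:
  steps:
    - [[3.2,-0.1,0,0,0,-0.03],[3.2,0,0,0,0,-0.02],[3.2,0,0,0,0,0],[2.6,0,0,0,0,0],[0,0,0,0,0,0]]

```text
time: 3.87
position: [0.474, -0.3837, 0.152]
tool_rot: [0.715, -0.006, -0.699, 0.008]
ft_force: [-0.7, 0.1, -0.3]
grip_width: 0.0871
```

```bash
python3 - <<'E'
from h import *
plan([.4645,-.3803,.037],-90,vmax=2.5)
E
```

```text
t 3.87 pos [ 0.474  -0.3837  0.152 ] d mm [  -9.5    3.4 -115. ] rot deg [ 0.13 -1.31 -1.18] N 5 F [-0.7  0.1 -0.3] w 0.0871 q [-0.87  0.58  1.56  0.    0.97  0.7 ]
[2.29, -0.11, 0.24, 0.0, -0.04, -0.04] ,
[2.29, -0.11, 0.23, 0.0, -0.04, -0.04] ,
[2.3, -0.1, 0.22, 0.0, -0.04, -0.04] ,
[2.3, -0.09, 0.21, 0.0, -0.04, -0.04] ,
[2.3, -0.08, 0.2, 0.0, -0.04, -0.04] ,
```

Request:
send_rows:
  steps:
    - [[0.6,-0.35,0.95,0,-0.2,-0.2],[0.6,0,0,0,0,0],[0,0,0,0,0,0]]

```text
time: 4.12
position: [0.4675, -0.3832, 0.146]
tool_rot: [0.71, -0.001, -0.705, 0.004]
ft_force: [-0.4, 0.1, -0.3]
grip_width: 0.0871
```

```bash
python3 - <<'E'
from h import *
plan([.4645,-.3803,.037],-90,vmax=2.5)
E
```

```text
t 4.12 pos [ 0.4675 -0.3832  0.146 ] d mm [  -3.     2.9 -109. ] rot deg [ 0.23 -0.42 -0.4 ] N 5 F [-0.4  0.1 -0.3] w 0.0871 q [-0.87  0.59  1.56  0.    0.98  0.69]
[2.18, -0.07, 0.07, 0.01, -0.01, -0.01] ,
[2.18, -0.07, 0.07, 0.01, -0.01, -0.01] ,
[2.18, -0.07, 0.07, 0.01, -0.01, -0.01] ,
[2.18, -0.06, 0.07, 0.01, -0.01, -0.01] ,
[2.18, -0.06, 0.06, 0.01, -0.01, -0.01] ,
```

Request:
send_rows:
  steps:
    - [[2.0,-0.3,0.3,0.03,-0.07,-0.07],[2.0,-0.1,0.1,0,-0.02,-0.02],[0,0,0,0,0,0]]

```text
time: 4.37
position: [0.4671, -0.3837, 0.1126]
tool_rot: [0.71, -0.003, -0.705, 0.003]
ft_force: [0.1, 0.3, 0.1]
grip_width: 0.087
```

```bash
python3 - <<'E'
from h import *
plan([.4645,-.3803,.037],-90,vmax=2.5)
E
```

```text
t 4.37 pos [ 0.4671 -0.3837  0.1126] d mm [ -2.6   3.4 -75.6] rot deg [ 0.01 -0.41 -0.47] N 4 F [0.1 0.3 0.1] w 0.087 q [-0.87  0.64  1.59  0.    0.91  0.7 ]
[1.89, -0.1, 0.08, 0.0, -0.02, -0.02] ,
[1.89, -0.1, 0.07, 0.0, -0.02, -0.02] ,
[1.89, -0.09, 0.07, 0.0, -0.02, -0.02] ,
[1.89, -0.09, 0.07, 0.0, -0.02, -0.02] ,
```

Request:
send_rows:
  steps:
    - [[0,-0.5,0.3,0,-0.08,-0.08],[0,-0.2,0.2,0,-0.05,-0.05],[0,0,0,0,0,0]]

```text
time: 4.62
position: [0.4635, -0.3788, 0.117]
tool_rot: [-0.706, -0.0, 0.708, 0.0]
ft_force: [0.3, 0.3, -0.3]
grip_width: 0.0867
```

```bash
python3 - <<'E'
from h import *
plan([.4645,-.3803,.037],-90,vmax=2.5)
E
```

```text
t 4.62 pos [ 0.4635 -0.3788  0.117 ] d mm [  1.   -1.5 -80. ] rot deg [-0.02  0.17  0.05] N 4 F [ 0.3  0.3 -0.3] w 0.0867 q [-0.87  0.63  1.59 -0.    0.93  0.7 ]
[2.0, 0.04, -0.03, -0.0, 0.01, 0.0] ,
[2.0, 0.04, -0.03, -0.0, 0.01, 0.0] ,
[2.0, 0.04, -0.03, -0.0, 0.01, 0.0] ,
[2.0, 0.04, -0.03, -0.0, 0.01, 0.0] ,
```

Request:
send_rows:
  steps:
    - [[2.0,0.1,0,0,0,0],[2.0,0,0,0,0,0],[2.0,0,0,0,0,0],[0,0,0,0,0,0]]

```text
time: 4.95
position: [0.467, -0.3828, 0.0631]
tool_rot: [0.709, -0.003, -0.705, 0.003]
ft_force: [0.2, 0.4, -0.8]
grip_width: 0.0869
```

```bash
python3 - <<'E'
from h import *
plan([.4645,-.3803,.037],-90,vmax=2.5)
E
```

```text
t 4.95 pos [ 0.467  -0.3828  0.0631] d mm [ -2.5   2.5 -26.1] rot deg [-0.   -0.34 -0.48] N 2 F [ 0.2  0.4 -0.8] w 0.0869 q [-0.87  0.71  1.62 -0.    0.81  0.7 ]
[1.3, -0.14, 0.13, -0.0, -0.03, -0.04] ,
[1.3, -0.13, 0.13, -0.0, -0.03, -0.04] ,
```

Request:
send_rows:
  steps:
    - [[1.2,-0.4,0.3,0,-0.06,-0.08],[1.6,-0.2,0.1,0,-0.03,-0.04],[0,-0.1,0,0,0,0]]

```text
time: 5.2
position: [0.4649, -0.3783, 0.0373]
tool_rot: [0.707, -0.0, -0.707, 0.0]
ft_force: [0.4, -0.4, -0.3]
grip_width: 0.0869
```

```bash
python3 - <<'E'
from h import *
plan([.4645,-.3803,.037],-90,vmax=2.5)
E
```

```text
t 5.2 pos [ 0.4649 -0.3783  0.0373] d mm [-0.4 -2.  -0.3] rot deg [ 0.01 -0.02 -0.05] N 1 F [ 0.4 -0.4 -0.3] w 0.0869 q [-0.87  0.75  1.63 -0.    0.76  0.7 ]
[0.03, 0.2, 0.04, 0.0, -0.0, -0.01] ,
```

Good position, clear of the wall. Closing with moderate force.

Request:
send_rows:
  steps:
    - [[0,0,0,0,0,0],[0,0,0,0,0,0],[0,0,0,0,0,0],[0,0,0,0,0,0],[0,0,0,0,0,0],[0,0,0,0,0,0],[0,0,0,0,0,0],[0,0,0,0,0,0]]
  gripper: 1
  force: 25

```text
time: 5.87
position: [0.4668, -0.3815, 0.0419]
tool_rot: [0.709, -0.003, -0.705, 0.003]
ft_force: [-0.3, 0.7, -3.5]
grip_width: 0.0649
```

```bash
python3 - <<'E'
from h import *
plan([.4645,-.3700,.09],-90,vmax=2.5)
E
```

```text
t 5.87 pos [ 0.4668 -0.3815  0.0419] d mm [-2.3 11.5 48.1] rot deg [-0.   -0.31 -0.45] N 2 F [-0.3  0.7 -3.5] w 0.0649 q [-0.87  0.74  1.63 -0.    0.76  0.7 ]
[-2.41, -0.56, 0.1, -0.0, -0.03, -0.04] ,
[-2.41, -0.57, 0.11, -0.0, -0.03, -0.04] ,
```

Request:
send_rows:
  steps:
    - [[-2.0,-0.5,0.2,0,-0.05,-0.08],[-2.0,-1.0,0.1,0,-0.02,-0.03],[-2.0,-1.0,0,0,0,0],[0,0,0,0,0,0]]

```text
time: 6.2
position: [0.4608, -0.3519, 0.0997]
tool_rot: [-0.704, -0.005, 0.711, 0.006]
ft_force: [0.5, 0.2, -2.9]
grip_width: 0.065
```

```bash
python3 - <<'E'
from h import *
plan([.4485,-.2447,.11],-90,vmax=2.5)
E
```

```text
t 6.2 pos [ 0.4608 -0.3519  0.0997] d mm [-12.3 107.2  10.3] rot deg [-0.07  0.57  0.85] N 5 F [ 0.5  0.2 -2.9] w 0.065 q [-0.85  0.64  1.64  0.    0.88  0.72]
[-0.17, -2.15, 0.25, -0.0, 0.02, 0.03] ,
[-0.18, -2.15, 0.25, -0.0, 0.02, 0.03] ,
[-0.19, -2.15, 0.25, -0.0, 0.02, 0.03] ,
[-0.19, -2.15, 0.25, -0.0, 0.02, 0.03] ,
[-0.2, -2.15, 0.25, -0.0, 0.02, 0.03] ,
```

Request:
send_rows:
  steps:
    - [[-0.2,-2.1,0.2,0,0.05,0.05],[-0.2,-2.1,0.2,0,0,0.05],[-0.2,-2.1,0.2,0,0,0],[-0.2,-2.1,0.2,0,0,0],[-0.2,-1.6,0.2,0,0,0],[0,0,0,0,0,0],[0,0,0,0,0,0]]

```text
time: 6.78
position: [0.4487, -0.2485, 0.106]
tool_rot: [-0.704, -0.001, 0.71, 0.002]
ft_force: [1.0, -0.6, -2.3]
grip_width: 0.0651
```

```bash
python3 - <<'E'
from h import *
for n in("top","side"):
    p,d=camera(n);cv2.imwrite(f"pics/{n}2.png",cv2.resize(p[230:310,370:470,::-1] if n=="top" else p[130:230,300:420,::-1],None,fx=5,fy=5,interpolation=cv2.INTER_CUBIC));np.savez(f"{n}2.npz",p=p,d=d)
plan([.4485,-.2447,.11],-90,vmax=2.5)
E
```

```text
t 6.88 pos [ 0.4487 -0.2492  0.106 ] d mm [-0.2  4.5  4. ] rot deg [-0.15  0.43  0.28] N 1 F [ 0.9 -0.7 -3.5] w 0.065 q [-0.72  0.56  1.81 -0.    0.78  0.85]
[-0.4, -0.45, 0.03, -0.03, 0.07, 0.05] ,
```

View pics/side2.png

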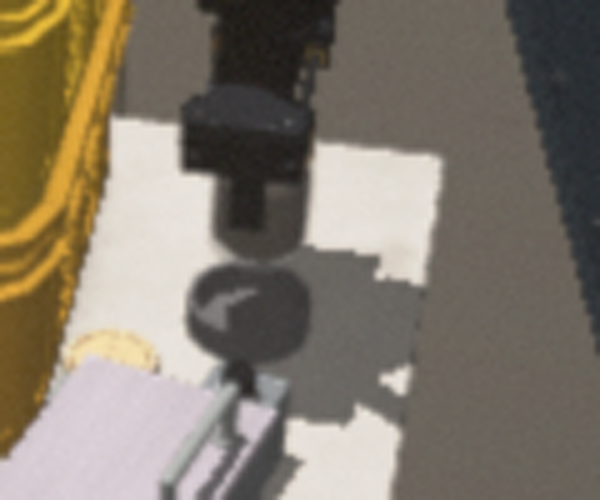

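View pics/top2.png

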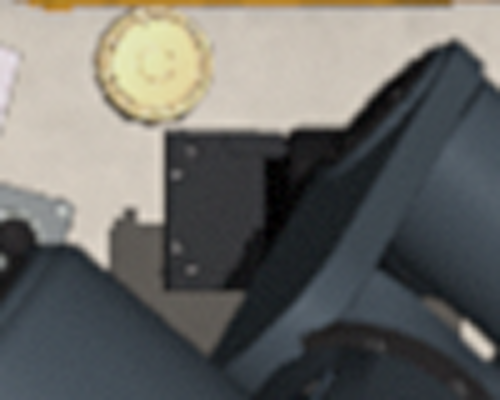

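```bash
python3 - <<'E'
from h import *
p=np.load("side2.npz")["p"];pt=np.load("top0.npz")["p"]
t=np.linspace(0,2*np.pi,200)
def ov(im,n,c,r,z,col,x0,y0,s):
    P=np.c_[c[0]+r*np.cos(t),c[1]+r*np.sin(t),z+0*t]
    q=((pix(n,P)+.5-[x0,y0])*s).astype(np.int32)
    cv2.polylines(im,[q],True,col,1)
s=8;im=cv2.resize(p[160:210,325:385,::-1],None,fx=s,fy=s,interpolation=cv2.INTER_CUBIC)
ov(im,"side",(.4485,-.2447),.0415,.026,(0,0,255),325,160,s)
ov(im,"side",(.4485,-.2447),.0365,.026,(0,255,255),325,160,s)
ov(im,"side",(.4485,-.2447),.0415,.0,(0,0,255),325,160,s)
ov(im,"side",(.4487,-.2490),.033,.106-.038,(0,255,0),325,160,s)
cv2.imwrite("pics/ov_s.png",im)
im=cv2.resize(pt[245:300,395:455,::-1],None,fx=s,fy=s,interpolation=cv2.INTER_CUBIC)
ov(im,"top",(.4485,-.2447),.0415,.026,(0,0,255),395,245,s)
ov(im,"top",(.4485,-.2447),.0365,.026,(0,255,255),395,245,s)
ov(im,"top",(.4485,-.2447),.0365,.004,(0,255,0),395,245,s)
im2=cv2.resize(pt[240:295,460:515,::-1],None,fx=s,fy=s,interpolation=cv2.INTER_CUBIC)
ov(im2,"top",(.465,-.3866),.031,.091,(0,0,255),460,240,s)
cv2.imwrite("pics/ov_t.png",np.hstack([im[:440],im2[:440]])[:, :800])
E
```

```text
(no output)
```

View pics/ov_s.png

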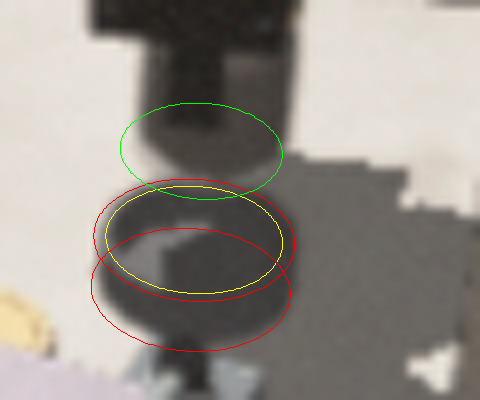

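View pics/ov_t.png

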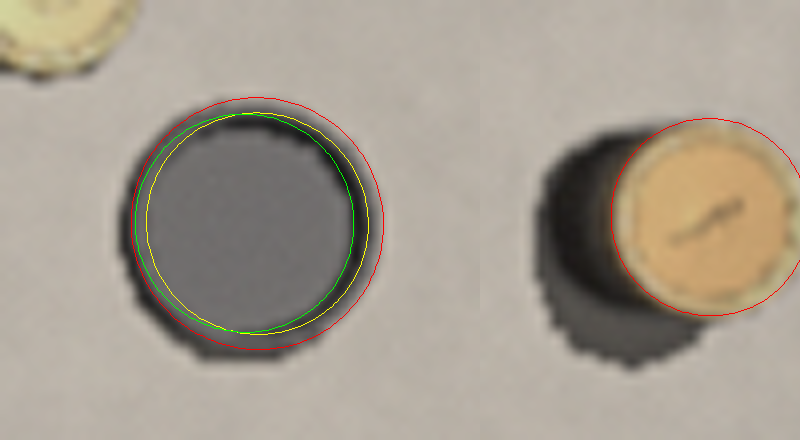

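```bash
python3 - <<'E'
from h import *
p=np.load("side2.npz")["p"].astype(int);d=np.load("side2.npz")["d"]
g=p.sum(2)//3
print("cols",list(range(330,368)))
for v in (165,168,171,174,177,180,184,187,190,193,196,199): print(v,g[v,330:368].tolist())
W=cloud("side",d)
for v in (171,175,178): print(v,[W[v,u].round(3).tolist() for u in range(339,365,3)])
pt=np.load("top0.npz")["p"].astype(int).sum(2)//3
print("top row274",list(enumerate(pt[274,406:447].tolist(),406)))
print("top col426",list(enumerate(pt[250:296,426].tolist(),250)))
print(pix("top",np.array([[.4485,-.2447+.0415,.026],[.4485,-.2447-.0415,.026],[.4485+.0415,-.2447,.026],[.4485-.0415,-.2447,.026],[.4485,-.2447+.0365,.026],[.4485,-.2447-.0365,.026],[.4485+.0365,-.2447,.026],[.4485-.0365,-.2447,.026]])).round(1))
E
```

```text
cols [330, 331, 332, 333, 334, 335, 336, 337, 338, 339, 340, 341, 342, 343, 344, 345, 346, 347, 348, 349, 350, 351, 352, 353, 354, 355, 356, 357, 358, 359, 360, 361, 362, 363, 364, 365, 366, 367]
165 [221, 222, 223, 226, 224, 225, 219, 217, 217, 216, 193, 182, 150, 94, 60, 55, 40, 37, 37, 35, 35, 37, 35, 39, 38, 37, 36, 38, 34, 38, 55, 85, 166, 211, 222, 222, 221, 224]
168 [223, 224, 225, 224, 225, 225, 225, 225, 225, 226, 225, 214, 172, 105, 73, 60, 42, 34, 34, 36, 32, 36, 40, 74, 79, 80, 78, 75, 70, 65, 65, 102, 178, 216, 223, 224, 225, 223]
171 [223, 224, 225, 225, 224, 224, 225, 225, 225, 225, 225, 214, 155, 94, 69, 60, 42, 37, 38, 35, 39, 37, 42, 61, 65, 64, 64, 64, 64, 64, 72, 131, 196, 217, 223, 222, 222, 222]
174 [223, 224, 225, 225, 225, 226, 224, 226, 225, 226, 225, 208, 140, 82, 68, 55, 41, 35, 38, 37, 35, 39, 47, 62, 68, 66, 65, 63, 65, 62, 81, 157, 211, 222, 224, 224, 222, 223]
177 [222, 222, 222, 223, 225, 224, 224, 223, 224, 225, 223, 209, 161, 104, 77, 68, 67, 66, 65, 64, 63, 65, 63, 68, 66, 66, 62, 64, 64, 66, 106, 181, 216, 222, 224, 223, 224, 223]
180 [222, 221, 22
[... 2339 characters left out ...]
445, 175), (446, 174)]
top col426 [(250, 176), (251, 174), (252, 174), (253, 175), (254, 175), (255, 180), (256, 181), (257, 151), (258, 106), (259, 69), (260, 40), (261, 88), (262, 112), (263, 110), (264, 110), (265, 109), (266, 110), (267, 110), (268, 110), (269, 111), (270, 111), (271, 109), (272, 111), (273, 111), (274, 110), (275, 110), (276, 108), (277, 109), (278, 111), (279, 111), (280, 109), (281, 109), (282, 111), (283, 111), (284, 113), (285, 111), (286, 90), (287, 91), (288, 87), (289, 75), (290, 146), (291, 181), (292, 176), (293, 175), (294, 176), (295, 177)]
[[410.9 272.3]
 [442.4 272.6]
 [426.7 256.7]
 [426.6 288.2]
 [412.8 272.3]
 [440.5 272.6]
 [426.7 258.6]
 [426.6 286.3]]
```

```bash
python3 - <<'E'
from h import *
for z in (.115,.10,.085,.068):
  print(z,pix("side",np.array([[.4487,-.249,z],[.4447,-.249,z],[.4487,-.249-.033,z]])).round(1).tolist())
print(pix("side",np.array([[.4475,-.244,.026]])))
E
```

```text
0.115 [[350.5, 166.4], [351.8, 166.6], [351.9, 160.7]]
0.1 [[350.3, 170.3], [351.5, 170.4], [351.7, 164.5]]
0.085 [[350.0, 174.1], [351.2, 174.2], [351.4, 168.3]]
0.068 [[349.7, 178.3], [350.9, 178.5], [351.1, 172.5]]
[[349.06337196 189.55964436]]
```

Request:
send_rows:
  steps:
    - [[1.0,-0.5,-0.25,0,0.07,0.05],[1.0,-0.2,0,0,0.03,0.03],[0.5,0,0,0,0,0],[0,0,0,0,0,0]]

```text
time: 7.22
position: [0.4543, -0.2482, 0.0802]
tool_rot: [0.71, -0.005, -0.704, 0.001]
ft_force: [0.2, -0.2, -2.7]
grip_width: 0.0645
```

```bash
python3 - <<'E'
from h import *
p,d=camera("side");cv2.imwrite("pics/s3.png",cv2.resize(p[155:215,315:390,::-1],None,fx=8,fy=8,interpolation=cv2.INTER_CUBIC))
g=p.astype(int).sum(2)//3
for v in (168,171,174,177,180,183,186,188,190,193): print(v,g[v,333:366].tolist())
plan([.4505,-.2440,.05],-90,vmax=2.5)
E
```

```text
168 [187, 108, 50, 49, 48, 39, 41, 37, 37, 35, 35, 36, 37, 37, 35, 33, 38, 32, 36, 35, 39, 34, 33, 36, 38, 41, 90, 171, 213, 222, 223, 225, 224]
171 [220, 166, 133, 128, 109, 98, 83, 57, 41, 41, 39, 36, 36, 36, 35, 40, 36, 36, 35, 38, 34, 40, 49, 42, 40, 61, 104, 182, 217, 223, 222, 224, 222]
174 [223, 226, 224, 226, 226, 225, 216, 159, 98, 71, 59, 46, 36, 37, 38, 36, 36, 47, 64, 69, 70, 64, 56, 55, 54, 71, 134, 198, 219, 222, 222, 223, 225]
177 [225, 225, 225, 223, 224, 223, 205, 139, 82, 67, 53, 42, 38, 37, 35, 36, 37, 49, 63, 66, 67, 65, 69, 63, 67, 87, 166, 217, 223, 225, 224, 225, 222]
180 [223, 223, 223, 222, 223, 221, 195, 123, 75, 68, 51, 38, 36, 40, 39, 36, 39, 54, 62, 65, 65, 68, 67, 64, 66, 75, 94, 115, 118, 120, 120, 121, 120]
183 [222, 222, 221, 221, 221, 219, 194, 144, 90, 71, 67, 65, 63, 63, 64, 62, 60, 65, 68, 65, 64, 65, 65, 63, 70, 86, 96, 103, 103, 101, 102, 103, 102]
186 [222, 221, 221, 221, 215, 167, 110, 78, 78, 80, 81, 78, 72, 70, 67, 69, 68, 68, 68, 68, 66, 71, 80, 81, 76, 68, 65, 76, 92, 100, 100, 101, 100]
188 [222, 222, 221, 219, 172, 116, 76, 60, 63, 70, 87, 86, 85, 82, 95, 94, 81, 82, 79, 76, 81, 80, 74, 71, 63, 60, 57, 62, 72, 90, 100, 102, 99]
190 [223, 223, 222, 217, 149, 117, 86, 69, 77, 70, 69, 66, 67, 66, 70, 71, 75, 71, 70, 69, 65, 64, 63, 64, 63, 60, 58, 58, 65, 86, 100, 103, 102]
193 [225, 223, 222, 196, 122, 81, 94, 110, 96, 77, 72, 64, 62, 63, 64, 64, 63, 63, 62, 61, 64, 65, 63, 63, 61, 62, 64, 62, 70, 93, 101, 103, 104]
t 7.27 pos [ 0.4544 -0.2484  0.0805] d mm [ -3.9   4.4 -30.5] rot deg [-0.35 -0.52 -0.57] N 2 F [-0.4  0.2 -3.5] w 0.0648 q [-0.72  0.6   1.83 -0.    0.69  0.86]
[1.52, -0.24, 0.21, -0.03, -0.04, -0.05] ,
[1.52, -0.23, 0.2, -0.03, -0.04, -0.05] ,
```

View pics/s3.png

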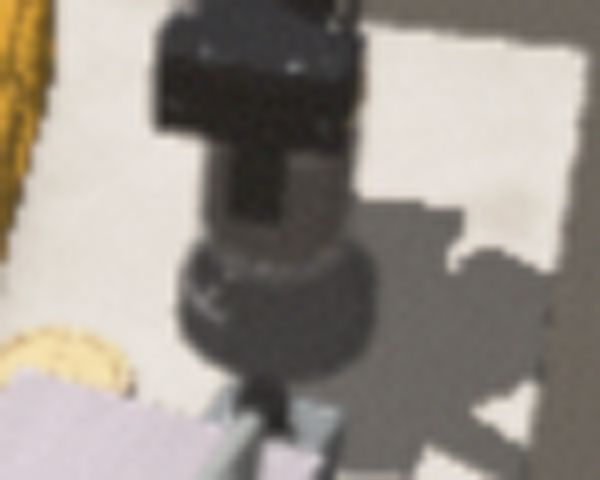

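Request:
send_rows:
  steps:
    - [[0.3,-0.6,0.4,-0.05,-0.1,-0.1],[0,-0.2,0,0,-0.03,-0.03],[0,0,0,0,0,0]]

```text
time: 7.52
position: [0.451, -0.2421, 0.0777]
tool_rot: [-0.706, -0.0, 0.709, 0.002]
ft_force: [0.3, -0.3, -2.0]
grip_width: 0.0648
```

```bash
python3 - <<'E'
from h import *
plan([.4515,-.2440,.05],-90,vmax=2.5)
E
```

```text
t 7.52 pos [ 0.451  -0.2421  0.0777] d mm [  0.5  -1.9 -27.7] rot deg [-0.12  0.23  0.19] N 2 F [ 0.3 -0.3 -2. ] w 0.0648 q [-0.71  0.61  1.83 -0.    0.7   0.86]
[1.38, 0.1, -0.03, -0.01, 0.02, 0.02] ,
[1.38, 0.1, -0.03, -0.01, 0.02, 0.02] ,
```

Request:
send_rows:
  steps:
    - [[0.9,0.05,0,0,0,0],[0.9,0,0,0,0,0],[0,0,0,0,0,0]]

```text
time: 7.77
position: [0.4518, -0.2433, 0.0592]
tool_rot: [-0.707, 0.0, 0.708, 0.001]
ft_force: [0.2, 0.0, -3.5]
grip_width: 0.0648
```

```bash
python3 - <<'E'
from h import *
plan([.4515,-.2440,.045],-90,vmax=2.5)
E
```

```text
t 7.77 pos [ 0.4518 -0.2433  0.0592] d mm [ -0.3  -0.7 -14.2] rot deg [-0.11  0.09  0.07] N 1 F [ 0.2  0.  -3.5] w 0.0648 q [-0.71  0.64  1.84 -0.    0.66  0.86]
[1.42, 0.07, 0.03, -0.02, 0.02, 0.01] ,
```

Request:
send_rows:
  steps:
    - [[0.9,0,0,0,0,0],[0.4,0,0,0,0,0],[0,0,0,0,0,0]]

```text
time: 8.02
position: [0.4523, -0.2438, 0.0451]
tool_rot: [-0.707, 0.0, 0.707, 0.001]
ft_force: [-0.8, -0.6, 10.0]
grip_width: 0.065
```

```bash
python3 - <<'E'
from h import *
plan([.4515,-.2440,.043],-90,vmax=2.5)
E
```

```text
t 8.02 pos [ 0.4523 -0.2438  0.0451] d mm [-0.8 -0.2 -2.1] rot deg [-0.1   0.06  0.04] N 1 F [-0.8 -0.6 10. ] w 0.065 q [-0.71  0.67  1.85 -0.    0.63  0.86]
[0.21, 0.02, 0.08, -0.02, 0.01, 0.01] ,
```

Request:
send_rows:
  steps:
    - [[-0.1,0,0,0,0,0],[0,0,0,0,0,0],[0,0,0,0,0,0],[0,0,0,0,0,0],[0,0,0,0,0,0]]
  gripper: 0

```text
time: 8.43
position: [0.4533, -0.2448, 0.0463]
tool_rot: [0.707, -0.001, -0.707, -0.0]
ft_force: [0.0, -0.1, 0.4]
grip_width: 0.0851
```

```bash
python3 - <<'E'
from h import *
p,d=camera("side");cv2.imwrite("pics/s4.png",cv2.resize(p[155:215,315:390,::-1],None,fx=8,fy=8,interpolation=cv2.INTER_CUBIC))
plan([.4515,-.2440,.16],-90,vmax=3)
E
```

```text
t 8.48 pos [ 0.4533 -0.2447  0.0463] d mm [ -1.8   0.7 113.7] rot deg [-0.1  -0.05 -0.07] N 4 F [0.2 0.4 0.7] w 0.0858 q [-0.71  0.67  1.84 -0.    0.63  0.86]
[-2.84, -0.01, 0.04, -0.0, -0.0, -0.0] ,
[-2.84, -0.02, 0.04, -0.0, -0.0, -0.0] ,
[-2.84, -0.02, 0.04, -0.0, -0.0, -0.0] ,
[-2.84, -0.02, 0.04, -0.0, -0.0, -0.0] ,
```

View pics/s4.png

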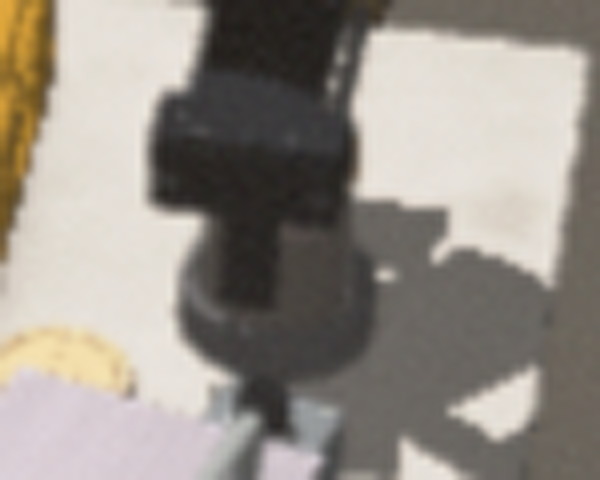

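The jar appears seated inside the ring. Retreating straight up.

Request:
send_rows:
  steps:
    - [[-2,0,0,0,0,0],[-2.8,0,0,0,0,0],[-2.8,0,0,0,0,0],[-2.8,0,0,0,0,0],[-2.8,0,0,0,0,0],[-2.8,0,0.8,0,0,0]]

```text
time: 8.98
position: [0.4423, -0.2417, 0.2062]
tool_rot: [-0.703, -0.003, 0.711, 0.004]
ft_force: [0.4, -0.4, -0.5]
grip_width: 0.0871
```

```bash
python3 - <<'E'
from h import *
p,d=camera("side");cv2.imwrite("pics/s5.png",cv2.resize(p[135:225,295:415,::-1],None,fx=6,fy=6,interpolation=cv2.INTER_CUBIC))
plan([.39,-.15,.26],-90,vmax=3.8)
E
```

```text
t 9.03 pos [ 0.4429 -0.2433  0.2112] d mm [-52.9  93.3  48.8] rot deg [-0.07  0.37  0.24] N 4 F [-0.8 -0.6  0.9] w 0.0872 q [-0.72  0.39  1.74 -0.    1.03  0.85]
[-1.2, -2.34, 1.33, -0.0, 0.02, 0.01] ,
[-1.21, -2.33, 1.33, -0.0, 0.02, 0.01] ,
[-1.21, -2.33, 1.33, -0.0, 0.02, 0.01] ,
[-1.21, -2.33, 1.32, -0.0, 0.02, 0.01] ,
```

View pics/s5.png

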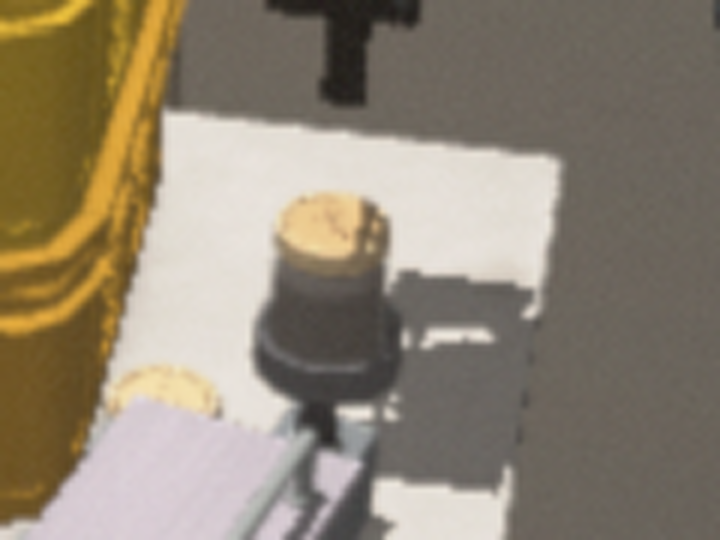

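```bash
python3 - <<'E'
from h import *
plan([.41,.017,.24],-14.5,30,vmax=3.8)
E
```

```text
t 9.03 pos [ 0.4429 -0.2433  0.2112] d mm [-32.9 260.3  28.8] rot deg [-73.72  19.91  25.93] N 14 F [-0.8 -0.6  0.9] w 0.0872 q [-0.72  0.39  1.74 -0.    1.03  0.85]
[-0.2, -1.86, 0.24, -0.88, 0.24, 0.31] ,
[-0.26, -1.87, 0.06, -0.88, 0.24, 0.31] ,
[-0.32, -1.85, -0.12, -0.88, 0.24, 0.31] ,
[-0.37, -1.82, -0.29, -0.88, 0.24, 0.31] ,
[-0.42, -1.78, -0.47, -0.88, 0.24, 0.31] ,
[-0.47, -1.71, -0.64, -0.88, 0.24, 0.31] ,
[-0.5, -1.63, -0.81, -0.88, 0.24, 0.31] ,
[-0.53, -1.53, -0.97, -0.88, 0.24, 0.31] ,
```

Request:
send_rows:
  steps:
    - [[-0.8,-1.9,1.5,-0.88,0.24,0.31],[-0.6,-1.9,1.2,-0.88,0.24,0.31],[-0.5,-1.9,0.6,-0.88,0.24,0.31],[-0.4,-1.8,-0.3,-0.88,0.24,0.31],[-0.4,-1.8,-0.5,-0.88,0.24,0.31],[-0.5,-1.7,-0.6,-0.88,0.24,0.31],[-0.5,-1.6,-0.8,-0.88,0.24,0.31],[-0.5,-1.5,-1.0,-0.88,0.24,0.31]]

```text
time: 9.7
position: [0.3929, -0.0972, 0.2412]
tool_rot: [0.718, 0.165, -0.573, 0.359]
ft_force: [0.4, 0.5, 0.0]
grip_width: 0.0871
```

```bash
python3 - <<'E'
from h import *
plan([.41,.017,.24],-14.5,30,vmax=3.8)
E
```

```text
t 9.7 pos [ 0.3929 -0.0972  0.2412] d mm [ 17.1 114.2  -1.2] rot deg [-29.76   8.25   9.32] N 6 F [0.4 0.5 0. ] w 0.0871 q [-0.51  0.08  2.15 -0.02  0.56  0.3 ]
[-0.23, -1.13, -1.54, -0.83, 0.23, 0.26] ,
[-0.22, -0.99, -1.64, -0.83, 0.23, 0.26] ,
[-0.2, -0.84, -1.72, -0.83, 0.23, 0.26] ,
[-0.18, -0.68, -1.79, -0.83, 0.23, 0.26] ,
[-0.15, -0.52, -1.85, -0.83, 0.23, 0.26] ,
[-0.12, -0.35, -1.89, -0.83, 0.23, 0.26] ,
```

```bash
cat > kin.py <<'E'
import numpy as np
from scipy.optimize import least_squares
D=np.array([[1.071,.528,1.434,1.181,.1967,.5925,.2216],[.96,.36,1.24,1.58,.2469,.5435,.3931],[.43,.35,1.23,1.57,.4901,.3414,.4033],[-.88,.31,1.31,1.52,.4456,-.3655,.3956],[-.87,.74,1.63,.76,.4668,-.3815,.0419],[-.72,.56,1.81,.78,.4487,-.2492,.106],[-.71,.67,1.85,.63,.4523,-.2438,.0451],[-.72,.39,1.74,1.03,.4429,-.2433,.2112],[-.51,.08,2.15,.56,.3929,-.0972,.2412]])
def fk(q2,q3,q5,a,h,L1,L2,L3,e):
    s=q2+q3;t=s+q5
    return a+L1*np.sin(q2)+L2*np.sin(s)+L3*np.sin(t)+e*np.cos(s), h+L1*np.cos(q2)+L2*np.cos(s)+L3*np.cos(t)-e*np.sin(s)
rho=np.cos(D[:,0])*D[:,4]+np.sin(D[:,0])*D[:,5]; lat=-np.sin(D[:,0])*D[:,4]+np.cos(D[:,0])*D[:,5]
f=lambda p:np.r_[np.array(fk(D[:,1],D[:,2],D[:,3],*p))-[rho,D[:,6]]].ravel()
def reg(p): return np.r_[f(p),1e-3*(p-[0,.2,.4,.4,.3,0])]
p=least_squares(reg,[0,.2,.4,.4,.3,0]).x
LAT=lat.mean()
if __name__=="__main__":
    print("lat",lat.round(3),"p",p.round(3),"res mm",(f(p)*1000).round(1))
def ik(P,phi):
    x,y,z=P;r=np.sqrt(x*x+y*y-LAT**2);t=np.pi-np.radians(phi)
    g=lambda q:np.array(fk(q[0],q[1],t-q[0]-q[1],*p))-[r,z]
    s=least_squares(g,[.3,1.9]);return s.x[0],s.x[1],t-s.x.sum(),np.abs(s.fun).max()
if __name__=="__main__":
    h=np.array([.4459,.0076,.116]);b=np.radians(-14.5);j=np.array([np.cos(b),np.sin(b),0])
    for phi in (10,15,20,25,30,40):
        d=np.sin(np.radians(phi))*j-np.array([0,0,np.cos(np.radians(phi))])
        for lid in (0,20,45):
            a0=np.arctan2(.044,-.108)-np.radians(lid);rr=np.hypot(.044,.108)
            B=h+j*(.108+rr*np.cos(a0))+np.array([0,0,rr*np.sin(a0)-.044])
            for back in (0,.06) if lid==0 else (0,): print(phi,lid,back,np.round(B,3),np.round(ik(B+d*(.016-back),phi),3))
E
python3 kin.py
```

```text
lat [0.111 0.109 0.106 0.111 0.111 0.109 0.11  0.109 0.107] p [0.003 0.256 0.582 0.39  0.286 0.109] res mm [ 0.9 -2.5  1.9  0.2  0.2  2.2 -1.2 -1.2 -0.3  0.8  0.6 -0.  -0.3  1.4
  0.6 -0.4 -3.1  0.4]
10 0 0 [0.446 0.008 0.116] [0.482 2.105 0.38  0.   ]
10 0 0.06 [0.446 0.008 0.116] [0.337 2.073 0.556 0.   ]
10 20 0 [0.467 0.002 0.15 ] [0.422 2.027 0.518 0.   ]
10 45 0 [ 0.507 -0.008  0.179] [0.408 1.905 0.654 0.   ]
15 0 0 [0.446 0.008 0.116] [0.479 2.163 0.237 0.   ]
15 0 0.06 [0.446 0.008 0.116] [0.322 2.142 0.415 0.   ]
15 20 0 [0.467 0.002 0.15 ] [0.412 2.084 0.384 0.   ]
15 45 0 [ 0.507 -0.008  0.179] [0.392 1.963 0.525 0.   ]
20 0 0 [0.446 0.008 0.116] [0.487 2.222 0.084 0.   ]
20 0 0.06 [0.446 0.008 0.116] [0.317 2.212 0.263 0.   ]
20 20 0 [0.467 0.002 0.15 ] [0.41  2.142 0.241 0.   ]
20 45 0 [ 0.507 -0.008  0.179] [0.382 2.021 0.39  0.   ]
25 0 0 [0.446 0.008 0.116] [ 0.505  2.281 -0.081  0.   ]
25 0 0.06 [0.446 0.008 0.116] [0.325 2.284 0.096 0.   ]
25 20 0 [0.467 0.002 0.15 ] [0.417 2.2   0.088 0.   ]
25 45 0 [ 0.507 -0.008  0.179] [0.38  2.079 0.247 0.   ]
30 0 0 [0.446 0.008 0.116] [ 0.538  2.341 -0.261  0.   ]
30 0 0.06 [0.446 0.008 0.116] [ 0.351  2.358 -0.091  0.   ]
30 20 0 [0.467 0.002 0.15 ] [ 0.435  2.259 -0.076  0.   ]
30 45 0 [ 0.507 -0.008  0.179] [0.386 2.137 0.096 0.   ]
40 0 0 [0.446 0.008 0.116] [ 0.659  2.461 -0.677  0.   ]
40 0 0.06 [0.446 0.008 0.116] [ 0.484  2.517 -0.557  0.   ]
40 20 0 [0.467 0.002 0.15 ] [ 0.513  2.377 -0.447  0.   ]
40 45 0 [ 0.507 -0.008  0.179] [ 0.429  2.251 -0.237  0.   ]
```

```bash
python3 - <<'E'
from h import *
W=np.vstack([cloud(n,np.load(f"{n}0.npz")["d"]).reshape(-1,3)[np.load(f"{n}0.npz")["d"].ravel()>0] for n in("top","side")])
for y in np.arange(-.12,.12,.01):
    o=[]
    for lo,hi in ((.12,.2),(.2,.27),(.27,.34),(.34,.38)):
        k=(abs(W[:,1]-y)<.006)&(W[:,2]>lo)&(W[:,2]<hi)&(W[:,0]>.5)&(W[:,0]<.8);o.append(round(float(np.percentile(W[k,0],.5)),3) if k.sum()>2 else None)
    print(round(y,2),o)
E
```

```text
-0.12 [0.546, 0.556, 0.545, 0.545]
-0.11 [0.547, 0.558, 0.544, 0.545]
-0.1 [0.546, 0.558, 0.546, 0.545]
-0.09 [0.548, 0.558, 0.548, 0.545]
-0.08 [0.554, 0.561, 0.553, 0.551]
-0.07 [0.558, 0.567, 0.556, 0.555]
-0.06 [0.561, 0.578, 0.562, 0.56]
-0.05 [0.581, 0.587, 0.575, 0.572]
-0.04 [0.598, 0.598, 0.596, 0.6]
-0.03 [0.597, 0.598, None, None]
-0.02 [0.6, 0.598, None, None]
-0.01 [0.598, 0.598, None, None]
-0.0 [0.597, 0.595, None, None]
0.01 [0.597, 0.596, None, None]
0.02 [0.596, 0.596, None, None]
0.03 [0.595, 0.594, None, None]
0.04 [0.596, 0.594, None, None]
0.05 [0.595, 0.594, None, None]
0.06 [0.595, 0.593, None, None]
0.07 [0.596, 0.593, None, None]
0.08 [0.595, 0.593, None, None]
0.09 [0.593, 0.593, None, None]
0.1 [0.593, 0.593, None, None]
0.11 [0.593, 0.593, None, None]
```

```bash
python3 - <<'E'
from h import *
plan([.433,.034,.185],-14.5,16,vmax=3.8)
E
```

```text
t 9.7 pos [ 0.3929 -0.0972  0.2412] d mm [ 40.1 131.2 -56.2] rot deg [-30.51   4.56  -4.34] N 6 F [0.4 0.5 0. ] w 0.0871 q [-0.51  0.08  2.15 -0.02  0.56  0.3 ]
[0.7, -1.38, -1.93, -0.85, 0.13, -0.12] ,
[0.74, -1.19, -2.04, -0.85, 0.13, -0.12] ,
[0.78, -1.0, -2.12, -0.85, 0.13, -0.12] ,
[0.82, -0.79, -2.19, -0.85, 0.13, -0.12] ,
[0.86, -0.59, -2.24, -0.85, 0.13, -0.12] ,
[0.89, -0.38, -2.27, -0.85, 0.13, -0.12] ,
```

Request:
send_rows:
  steps:
    - [[0.5,-1.4,-1.9,-0.85,0.13,-0.12],[0.5,-1.2,-2.0,-0.85,0.13,-0.12],[0.5,-1.0,-2.1,-0.85,0.13,-0.12],[0.6,-0.8,-2.2,-0.85,0.13,-0.12],[0.8,-0.6,-2.2,-0.85,0.13,-0.12],[0.8,-0.4,-2.2,-0.85,0.13,-0.12],[0,0,0,0,0,0]]

```text
time: 10.28
position: [0.4212, 0.0452, 0.1932]
tool_rot: [0.607, 0.361, -0.486, 0.515]
ft_force: [-0.4, -0.4, -1.1]
grip_width: 0.0868
```

```bash
python3 - <<'E'
from h import *
p,d=camera("top");cv2.imwrite("pics/t6.png",cv2.resize(p[200:330,260:460,::-1],None,fx=4,fy=4,interpolation=cv2.INTER_CUBIC))
p,d=camera("side");cv2.imwrite("pics/s6.png",cv2.resize(p[130:300,260:440,::-1],None,fx=3.5,fy=3.5,interpolation=cv2.INTER_CUBIC))
plan([.437,.0326,.168],-14.5,16,vmax=3.8)
E
```

```text
t 10.38 pos [0.4209 0.0435 0.1939] d mm [ 16.1 -10.9 -25.9] rot deg [ 1.62 -0.29  0.01] N 1 F [ 1.3 -0.7  0.3] w 0.087 q [-0.14  0.23  2.14 -0.05  0.5   0.12]
[2.99, 1.03, 0.69, 0.27, -0.05, 0.0] ,
```

View pics/s6.png

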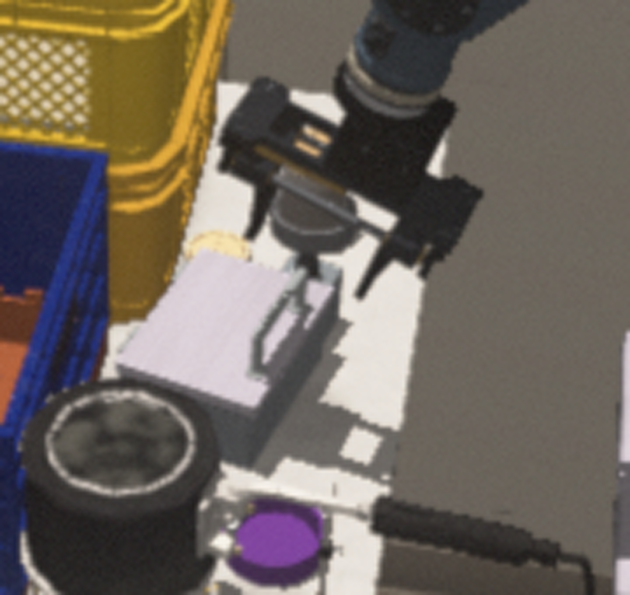

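View pics/t6.png

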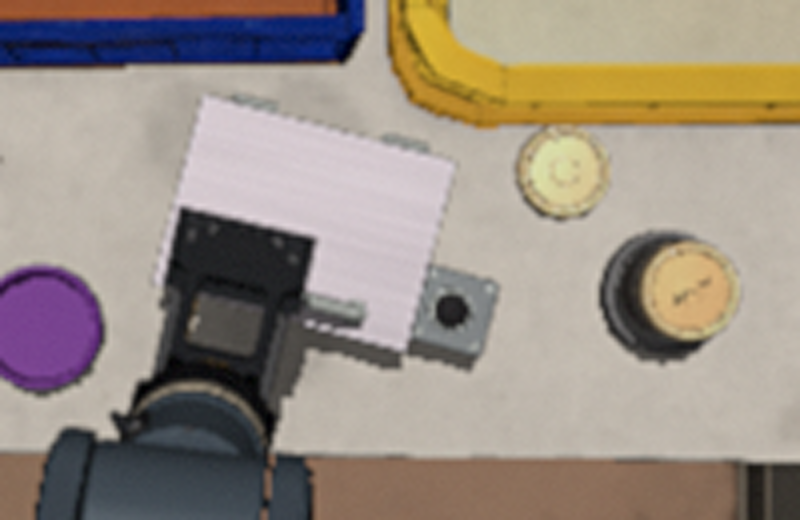

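Request:
send_rows:
  steps:
    - [[1.5,0.8,0.7,0.2,-0.05,0],[1.5,0.5,0.4,0.1,0,0],[0,0,0,0,0,0]]

```text
time: 10.63
position: [0.439, 0.0259, 0.1699]
tool_rot: [0.617, 0.347, -0.494, 0.505]
ft_force: [0.1, -0.2, 0.0]
grip_width: 0.0871
```

```bash
python3 - <<'E'
from h import *
plan([.4557,.0278,.1006],-14.5,16,vmax=2)
E
```

```text
t 10.63 pos [0.439  0.0259 0.1699] d mm [ 16.7   1.9 -69.3] rot deg [-0.49  0.07 -0.25] N 4 F [ 0.1 -0.2  0. ] w 0.0871 q [-0.18  0.3   2.13 -0.05  0.42  0.13]
[1.77, -0.11, -0.15, -0.02, 0.0, -0.01] ,
[1.77, -0.11, -0.15, -0.02, 0.0, -0.01] ,
[1.77, -0.1, -0.15, -0.02, 0.0, -0.01] ,
[1.77, -0.1, -0.15, -0.02, 0.0, -0.01] ,
```

Request:
send_rows:
  steps:
    - [[1.8,-0.1,-0.2,-0.03,0,0],[1.8,-0.1,-0.1,0,0,0],[1.8,-0.1,-0.1,0,0,0],[0.8,0,0,0,0,0],[0,0,0,0,0,0]]

```text
time: 11.05
position: [0.4553, 0.0215, 0.1116]
tool_rot: [0.619, 0.342, -0.495, 0.505]
ft_force: [-0.0, -0.5, -0.3]
grip_width: 0.0869
```

```bash
python3 - <<'E'
from h import *
plan([.4557,.0278,.1006],-14.5,16,vmax=2)
E
```

```text
t 11.05 pos [0.4553 0.0215 0.1116] d mm [  0.4   6.3 -11. ] rot deg [-0.92  0.22 -0.65] N 1 F [-0.  -0.5 -0.3] w 0.0869 q [-0.18  0.46  2.16 -0.11  0.23  0.19]
[1.02, -0.44, -0.62, -0.15, 0.04, -0.11] ,
```

Request:
send_rows:
  steps:
    - [[0.8,-0.4,-0.8,-0.15,0.04,-0.5],[0.5,-0.2,-0.4,-0.05,0,-0.4],[0,0,0,0,0,0]]

```text
time: 11.3
position: [0.4547, 0.0329, 0.0992]
tool_rot: [0.598, 0.378, -0.515, 0.485]
ft_force: [0.5, 0.1, 0.4]
grip_width: 0.0868
```

```bash
python3 - <<'E'
from h import *
b=np.radians(-14.5);j=np.array([np.cos(b),np.sin(b),0]);f=np.radians(11)
B=np.array([.4514,.0289,.116]);plan(B+.016*(np.sin(f)*j-[0,0,np.cos(f)]),-14.5,11,vmax=2)
E
```

```text
t 11.3 pos [0.4547 0.0329 0.0992] d mm [-0.4 -4.8  1.1] rot deg [ 0.12 -0.01 -0.02] N 1 F [0.5 0.1 0.4] w 0.0868 q [-0.16  0.49  2.1  -0.05  0.36  0.13]
[-0.1, 0.1, 0.47, 0.02, -0.0, -0.0] ,
```

Request:
send_rows:
  steps:
    - [[0,0,0.4,0,0,0],[0,0,0,0,0,0],[0,0,0,0,0,0],[0,0,0,0,0,0],[0,0,0,0,0,0],[0,0,0,0,0,0],[0,0,0,0,0,0],[0,0,0,0,0,0]]
  gripper: 1
  force: 40

```text
time: 11.97
position: [0.4522, 0.0278, 0.103]
tool_rot: [0.599, 0.375, -0.513, 0.486]
ft_force: [-0.2, -0.1, -0.3]
grip_width: 0.0418
```

```bash
python3 - <<'E'
from h import *
b=np.radians(-14.5);j=np.array([np.cos(b),np.sin(b),0]);f=np.radians(11)
B=np.array([.4514,.0289,.116]);plan(B+.016*(np.sin(f)*j-[0,0,np.cos(f)]),-14.5,11,vmax=2)
E
```

```text
t 11.97 pos [0.4522 0.0278 0.103 ] d mm [ 2.1  0.4 -2.7] rot deg [ 0.01  0.01 -0.39] N 1 F [-0.2 -0.1 -0.3] w 0.0418 q [-0.18  0.48  2.11 -0.04  0.36  0.12]
[0.31, 0.14, -0.09, 0.0, 0.0, -0.07] ,
```

Request:
send_rows:
  steps:
    - [[0.2,0,0,0,0,0],[0,0,0,0,0,0],[0,0,0,0,0,0],[0,0,0,0,0,0],[0,0,0,0,0,0],[0,0,0,0,0,0],[0,0,0,0,0,0],[0,0,0,0,0,0]]

```text
time: 12.63
position: [0.4523, 0.0279, 0.1005]
tool_rot: [0.599, 0.376, -0.514, 0.486]
ft_force: [-1.0, 0.3, -0.1]
grip_width: 0.0084
```

```bash
python3 - <<'E'
from h import *
o=get_obs();print(o["position"].round(4),o["ft_force"].round(1),o["grip_width"],o["moment"].round(2))
p,d=camera("side");cv2.imwrite("pics/s7.png",cv2.resize(p[130:300,260:440,::-1],None,fx=3.5,fy=3.5,interpolation=cv2.INTER_CUBIC))
E
```

```text
[0.4523 0.0279 0.1005] [-1.   0.3 -0.1] 0.008446219347701393 [-0.09  0.2   0.04]
```

View pics/s7.png

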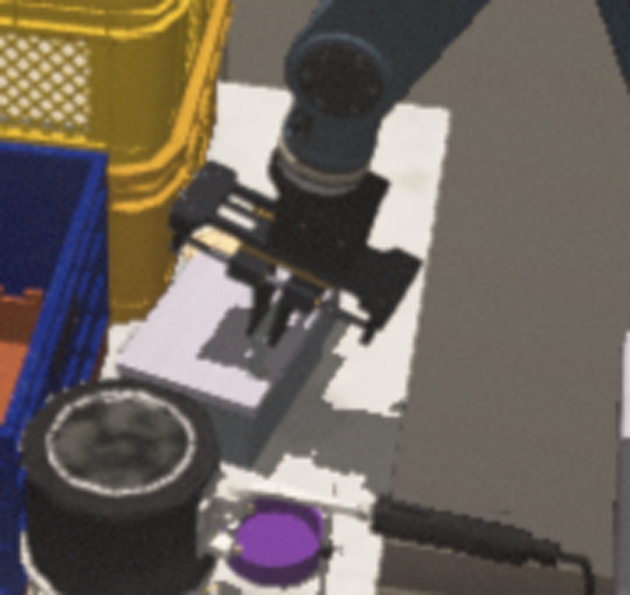

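Request:
send_rows:
  steps:
    - [[-0.5,0.3,0,0,0,0],[-0.5,0.3,0,0,0,0],[-0.5,0.3,0,0,0,0]]
  force: 55

```text
time: 12.93
position: [0.4531, 0.027, 0.1064]
tool_rot: [0.595, 0.382, -0.52, 0.479]
ft_force: [16.6, 0.2, -72.9]
grip_width: 0.008
```

```bash
python3 - <<'E'
from h import *
o=get_obs();print(o["position"].round(4),o["ft_force"].round(1),o["grip_width"],o["moment"].round(2))
E
```

```text
[0.4531 0.027  0.1064] [ 16.6   0.2 -72.9] 0.008033758598224682 [ 0.56 -0.48  0.12]
```

Clearly caught: 73 N at the handle with only a few mm of motion. Letting it down now.

Request:
send_rows:
  steps:
    - [[0.5,-0.2,0,0,0,0],[0.2,-0.1,0,0,0,0.05],[0,0,0,0,0,0]]

```text
time: 13.18
position: [0.452, 0.0277, 0.1002]
tool_rot: [0.596, 0.381, -0.519, 0.481]
ft_force: [1.1, -1.2, -4.1]
grip_width: 0.0083
```

```bash
python3 - <<'E'
from h import *
o=get_obs();print(o["ft_force"].round(1),o["grip_width"],o["moment"].round(2))
plan([.4523,.0279,.1005],-14.5,11,vmax=2)
E
```

```text
[ 1.1 -1.2 -4.1] 0.008342090621870392 [-0.27  0.45  0.02]
t 13.18 pos [0.452  0.0277 0.1002] d mm [0.3 0.2 0.3] rot deg [-0.08  0.06  0.75] N 1 F [ 1.1 -1.2 -4.1] w 0.0083 q [-0.18  0.49  2.1  -0.04  0.38  0.11]
[-0.02, 0.02, -0.03, -0.01, 0.01, 0.12] ,
```

Request:
send_rows:
  steps:
    - [[0.1,0,0,0,0,0],[0,0,0,0,0,0],[0,0,0,0,0,0],[0,0,0,0,0,0],[0,0,0,0,0,0],[0,0,0,0,0,0],[0,0,0,0,0,0],[0,0,0,0,0,0]]
  gripper: 0.5

```text
time: 13.85
position: [0.4529, 0.0276, 0.1001]
tool_rot: [0.596, 0.38, -0.518, 0.481]
ft_force: [0.6, -0.0, 0.7]
grip_width: 0.0428
```

Request:
send_rows:
  steps:
    - [[-1,0,0,0,0,0],[-2.5,0,0,0,0,0],[-3,0,0,0,0,0],[-3,0,0,0,0,0]]

```text
time: 14.18
position: [0.4329, 0.0321, 0.1905]
tool_rot: [0.593, 0.385, -0.523, 0.477]
ft_force: [0.4, 0.0, -1.1]
grip_width: 0.0437
```

```bash
python3 - <<'E'
from h import *
p,d=camera("top");cv2.imwrite("pics/t8.png",cv2.resize(p[220:310,290:410,::-1],None,fx=6,fy=6,interpolation=cv2.INTER_CUBIC))
plan([.435,-.099,.17],-90,0,vmax=3.8)
plan([.435,-.099,.17],-14.5,0,vmax=3.8)
E
```

```text
t 14.23 pos [0.4351 0.0321 0.1953] d mm [-1.000e-01 -1.311e+02 -2.530e+01] rot deg [75.19 -6.49 -8.48] N 13 F [0.3 1.1 3.1] w 0.0433 q [-0.17  0.26  2.03 -0.02  0.67  0.1 ]
[0.24, 0.22, 0.98, 0.96, -0.08, -0.11] ,
[0.24, 0.32, 0.95, 0.96, -0.08, -0.11] ,
[0.25, 0.41, 0.91, 0.96, -0.08, -0.11] ,
[0.25, 0.5, 0.86, 0.96, -0.08, -0.11] ,
[0.25, 0.59, 0.8, 0.96, -0.08, -0.11] ,
[0.25, 0.67, 0.74, 0.96, -0.08, -0.11] ,
[0.25, 0.75, 0.66, 0.96, -0.08, -0.11] ,
[0.24, 0.81, 0.58, 0.96, -0.08, -0.11] ,
t 14.23 pos [0.4351 0.0321 0.1953] d mm [-1.000e-01 -1.311e+02 -2.530e+01] rot deg [-0.11  0.06 -9.93] N 4 F [0.3 1.1 3.1] w 0.0433 q [-0.17  0.26  2.03 -0.02  0.67  0.1 ]
[0.77, 0.7, 3.17, -0.0, 0.0, -0.41] ,
[0.74, 0.73, 3.17, -0.0, 0.0, -0.41] ,
[0.7, 0.76, 3.17, -0.0, 0.0, -0.41] ,
[0.67, 0.79, 3.17, -0.0, 0.0, -0.41] ,
```

View pics/t8.png

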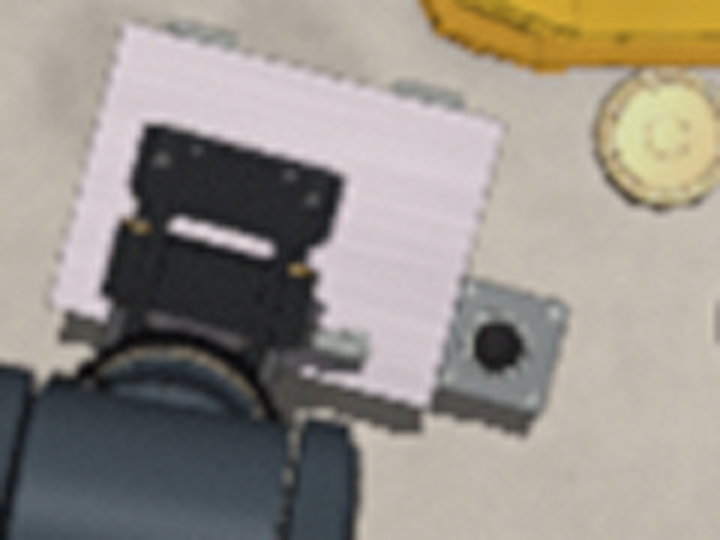

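Request:
send_rows:
  steps:
    - [[0.3,0.6,3.2,0,0,-0.3],[0.3,0.6,3.2,0,0,-0.3],[0.4,0.7,3.2,0,0,-0.3],[0.4,0.7,3.2,0,0,-0.2],[0,0,0,0,0,0],[0,0,0,0,0,0]]
  gripper: 1
  force: 40

```text
time: 14.73
position: [0.4322, -0.1026, 0.189]
tool_rot: [0.572, 0.415, -0.543, 0.454]
ft_force: [-0.1, 0.4, -0.4]
grip_width: 0.0113
```

```bash
python3 - <<'E'
from h import *
plan([.436,-.0982,.11],-14.5,4,vmax=2.5)
E
```

```text
t 14.73 pos [ 0.4322 -0.1026  0.189 ] d mm [  3.8   4.4 -79. ] rot deg [0.38 0.07 0.11] N 4 F [-0.1  0.4 -0.4] w 0.0113 q [-0.5   0.32  1.95  0.02  0.81 -0.26]
[1.97, -0.07, -0.13, 0.02, 0.0, 0.0] ,
[1.97, -0.07, -0.13, 0.02, 0.0, 0.0] ,
[1.97, -0.07, -0.13, 0.02, 0.0, 0.0] ,
[1.97, -0.07, -0.13, 0.02, 0.0, 0.0] ,
```

Request:
send_rows:
  steps:
    - [[2,-0.1,-0.3,0,0,0],[2,-0.1,-0.2,0,0,0],[2,-0.1,-0.1,0,0,0],[1,0,0,0,0,0],[0,0,0,0,0,0]]

```text
time: 15.15
position: [0.436, -0.0949, 0.1172]
tool_rot: [0.572, 0.414, -0.542, 0.455]
ft_force: [-0.8, -1.3, -0.5]
grip_width: 0.0006
```

```bash
python3 - <<'E'
from h import *
plan([.436,-.0982,.085],-14.5,4,vmax=2.5)
p,d=camera("side");cv2.imwrite("pics/s9.png",cv2.resize(p[150:250,300:400,::-1],None,fx=6,fy=6,interpolation=cv2.INTER_CUBIC))
E
```

```text
t 15.15 pos [ 0.436  -0.0949  0.1172] d mm [ -0.   -3.3 -32.2] rot deg [ 0.39  0.08 -0.13] N 2 F [-0.8 -1.3 -0.5] w 0.0006 q [-0.48  0.46  2.02  0.03  0.59 -0.25]
[1.61, -0.08, 0.16, 0.03, 0.01, -0.01] ,
[1.61, -0.08, 0.16, 0.03, 0.01, -0.01] ,
```

View pics/s9.png

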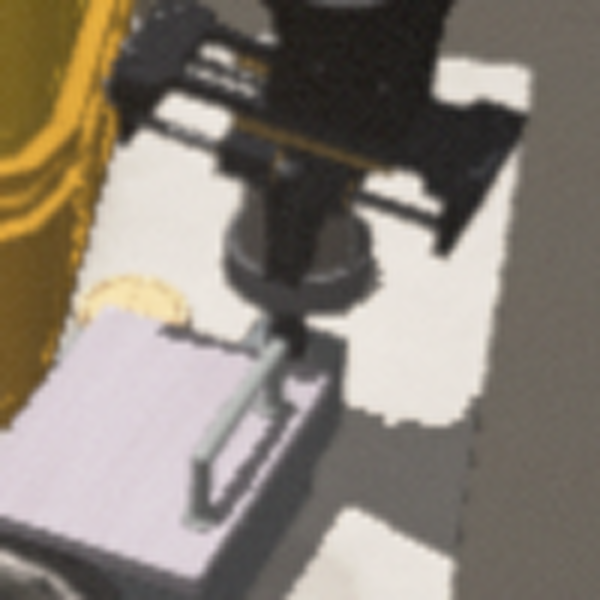

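Request:
send_rows:
  steps:
    - [[1.5,-0.1,0.3,0.03,0,0],[1.3,-0.1,0.1,0,0,0],[0,0,0,0,0,0]]

```text
time: 15.45
position: [0.4361, -0.097, 0.091]
tool_rot: [0.573, 0.413, -0.541, 0.456]
ft_force: [-0.8, -0.1, -0.7]
grip_width: 0.0005
```

```bash
python3 - <<'E'
from h import *
plan([.436,-.0982,.066],-14.5,4,vmax=1)
E
```

```text
t 15.45 pos [ 0.4361 -0.097   0.091 ] d mm [ -0.1  -1.2 -25. ] rot deg [ 0.42  0.1  -0.35] N 3 F [-0.8 -0.1 -0.7] w 0.0005 q [-0.48  0.52  2.05  0.03  0.51 -0.26]
[0.83, -0.06, 0.04, 0.02, 0.01, -0.02] ,
[0.83, -0.06, 0.04, 0.02, 0.01, -0.02] ,
[0.83, -0.05, 0.04, 0.02, 0.01, -0.02] ,
```

Request:
send_rows:
  steps:
    - [[0.8,-0.1,0.1,0.02,0,0],[0.8,0,0,0,0,0],[0.6,0,0,0,0,0]]

```text
time: 15.7
position: [0.4366, -0.0976, 0.0711]
tool_rot: [0.573, 0.412, -0.541, 0.458]
ft_force: [-5.5, -2.2, 19.1]
grip_width: 0.0006
```

```bash
python3 - <<'E'
from h import *
plan([.436,-.0982,.066],-14.5,4,vmax=1)
E
```

```text
t 15.7 pos [ 0.4366 -0.0976  0.0711] d mm [-0.6 -0.6 -5.1] rot deg [ 0.49  0.17 -0.5 ] N 1 F [-5.5 -2.2 19.1] w 0.0006 q [-0.48  0.56  2.06  0.03  0.44 -0.27]
[0.51, -0.09, 0.07, 0.08, 0.03, -0.08] ,
```

Request:
send_rows:
  steps:
    - [[0.4,0,0,0,0,0],[0.3,0,0,0,0,0]]

```text
time: 15.87
position: [0.4366, -0.0977, 0.0669]
tool_rot: [0.573, 0.412, -0.54, 0.459]
ft_force: [-10.4, 1.8, 58.1]
grip_width: 0.0009
```

```bash
python3 - <<'E'
from h import *
plan([.436,-.0982,.066],-14.5,4,vmax=1)
E
```

```text
t 15.87 pos [ 0.4366 -0.0977  0.0669] d mm [-0.6 -0.5 -0.9] rot deg [ 0.58  0.23 -0.59] N 1 F [-10.4   1.8  58.1] w 0.0009 q [-0.48  0.57  2.06  0.03  0.43 -0.27]
[0.09, -0.06, 0.07, 0.1, 0.04, -0.1] ,
```

Request:
send_rows:
  steps:
    - [[0,0,0,0,0,0],[-1.5,0,0,0,0,0],[-2.5,0,0,0,0,0],[-3,0,-1,0,0,0],[-3,0,-2,0,0,0],[-2,0,-3,0,0,0],[0,0,-3,0,0,0]]

```text
time: 16.45
position: [0.4513, -0.0088, 0.1945]
tool_rot: [0.576, 0.407, -0.541, 0.458]
ft_force: [0.2, -0.7, -0.1]
grip_width: 0.0005
```

```bash
python3 - <<'E'
from h import *
p,d=camera("top");cv2.imwrite("pics/t10.png",cv2.resize(p[240:300,350:450,::-1],None,fx=8,fy=8,interpolation=cv2.INTER_CUBIC))
W=cloud("top",d)
print([W[277,u,2].round(3) for u in range(364,384,2)])
b=np.radians(-14.5);j=np.array([np.cos(b),np.sin(b),0]);f=np.radians(11)
B=np.array([.4514,.0289,.116]);plan(B-.075*(np.sin(f)*j-[0,0,np.cos(f)]),-14.5,11,vmax=3)
E
```

```text
[np.float64(0.528), np.float64(0.525), np.float64(0.534), np.float64(0.532), np.float64(0.53), np.float64(0.528), np.float64(0.528), np.float64(0.07), np.float64(0.06), np.float64(0.064)]
t 16.5 pos [ 0.4515 -0.0043  0.1936] d mm [-14.   36.8  -4. ] rot deg [0.19 0.09 6.  ] N 2 F [ 0.4  1.9 -0. ] w 0.0003 q [-0.26  0.31  1.94 -0.    0.8  -0.01]
[0.1, -1.14, -1.61, 0.02, 0.01, 0.5] ,
[0.04, -1.15, -1.61, 0.02, 0.01, 0.5] ,
```

View pics/t10.png

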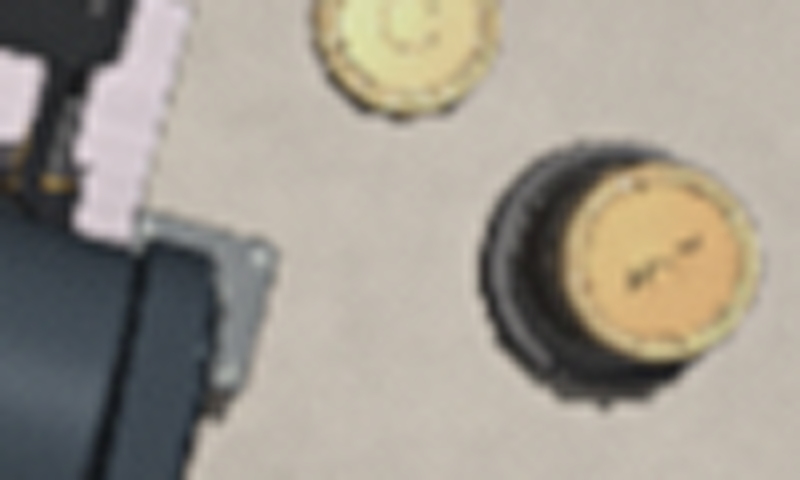

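Request:
send_rows:
  steps:
    - [[0.1,-1.2,-1.4,0,0,0.5],[0,-1.1,-1.4,0,0,0.5],[0,0,0,0,0,0],[0,0,0,0,0,0],[0,0,0,0,0,0],[0,0,0,0,0,0],[0,0,0,0,0,0]]
  gripper: 0.4

```text
time: 17.08
position: [0.4403, 0.031, 0.1927]
tool_rot: [0.598, 0.376, -0.509, 0.491]
ft_force: [-0.1, -0.9, -0.2]
grip_width: 0.0393
```

```bash
python3 - <<'E'
from h import *
p,d=camera("top");cv2.imwrite("pics/t11.png",cv2.resize(p[240:300,350:450,::-1],None,fx=8,fy=8,interpolation=cv2.INTER_CUBIC))
W=cloud("top",d)
print([W[277,u,2].round(3) for u in range(364,384,2)])
plan([.4523,.0279,.1005],-14.5,11,vmax=2)
E
```

```text
[np.float64(0.079), np.float64(0.061), np.float64(0.069), np.float64(0.067), np.float64(0.067), np.float64(0.064), np.float64(0.068), np.float64(0.067), np.float64(0.062), np.float64(0.061)]
t 17.13 pos [0.4406 0.0309 0.1928] d mm [ 11.7  -3.  -92.3] rot deg [ 0.57 -0.04 -0.84] N 5 F [ 0.1 -0.3  0.1] w 0.0432 q [-0.17  0.27  2.05 -0.03  0.62  0.09]
[1.86, -0.14, -0.0, 0.02, -0.0, -0.03] ,
[1.86, -0.14, -0.0, 0.02, -0.0, -0.03] ,
[1.86, -0.13, -0.0, 0.02, -0.0, -0.03] ,
[1.86, -0.13, -0.0, 0.02, -0.0, -0.03] ,
[1.86, -0.12, -0.0, 0.02, -0.0, -0.03] ,
```

View pics/t11.png

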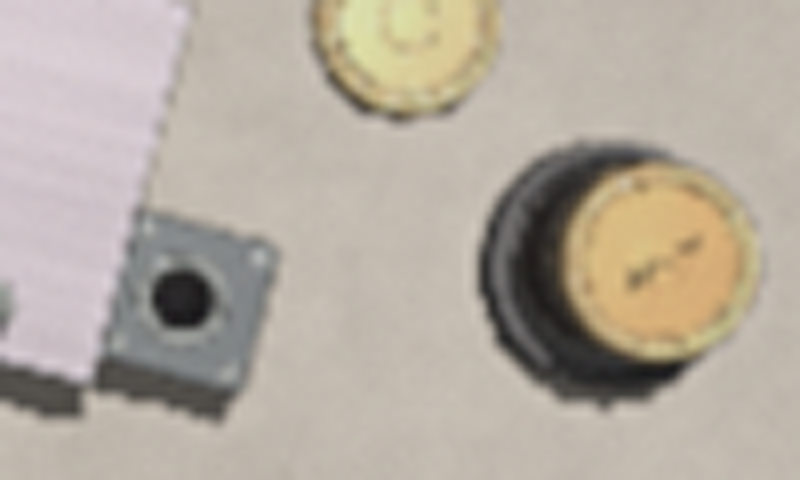

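The plunger now reads z ≈ 0.067, so it is fully down, and the jar stands in the ring. Regrasping the handle.

Request:
send_rows:
  steps:
    - [[1.9,-0.1,-0.1,0,0,-0.05],[1.9,-0.1,-0.1,0,0,-0.03],[1.9,-0.1,-0.1,0,0,0],[1.9,-0.1,-0.1,0,0,0],[0.6,0,0,0,0,0],[0,0,0,0,0,0]]

```text
time: 17.63
position: [0.4618, 0.0265, 0.1101]
tool_rot: [0.6, 0.373, -0.511, 0.489]
ft_force: [-0.1, -0.3, 0.4]
grip_width: 0.0522
```

```bash
python3 - <<'E'
from h import *
plan([.4523,.0279,.1005],-14.5,11,vmax=2)
E
```

```text
t 17.63 pos [0.4618 0.0265 0.1101] d mm [-9.5  1.4 -9.6] rot deg [ 0.16  0.02 -0.9 ] N 1 F [-0.1 -0.3  0.4] w 0.0522 q [-0.17  0.47  2.09 -0.04  0.38  0.12]
[0.75, -1.13, 0.09, 0.03, 0.0, -0.15] ,
```

Request:
send_rows:
  steps:
    - [[0.6,-1.1,0,0,0,-0.15],[0.3,-0.3,0,0,0,-0.05],[0,0,0,0,0,0]]

```text
time: 17.88
position: [0.4504, 0.0286, 0.0984]
tool_rot: [0.596, 0.379, -0.516, 0.484]
ft_force: [0.4, 0.2, -0.2]
grip_width: 0.0526
```

```bash
python3 - <<'E'
from h import *
plan([.4523,.0279,.1005],-14.5,11,vmax=2)
E
```

```text
t 17.88 pos [0.4504 0.0286 0.0984] d mm [ 1.9 -0.7  2.1] rot deg [0.08 0.04 0.33] N 1 F [ 0.4  0.2 -0.2] w 0.0526 q [-0.17  0.49  2.11 -0.04  0.36  0.12]
[-0.17, 0.23, 0.02, 0.01, 0.01, 0.06] ,
```

Request:
send_rows:
  steps:
    - [[-0.1,0.2,0,0,0,0],[0,0,0,0,0,0],[0,0,0,0,0,0],[0,0,0,0,0,0],[0,0,0,0,0,0],[0,0,0,0,0,0],[0,0,0,0,0,0],[0,0,0,0,0,0]]
  gripper: 1
  force: 40

```text
time: 18.55
position: [0.4519, 0.0285, 0.1024]
tool_rot: [0.597, 0.379, -0.516, 0.484]
ft_force: [-2.1, 0.9, -2.3]
grip_width: 0.0085
```

Request:
send_rows:
  steps:
    - [[0,0,0,0,0,0],[0,0,0,0,0,0],[0,0,0,0,0,0],[0,0,0,0,0,0]]

```text
time: 18.88
position: [0.4519, 0.0285, 0.1024]
tool_rot: [0.597, 0.379, -0.515, 0.484]
ft_force: [-1.1, 0.3, 1.0]
grip_width: 0.0086
```

```bash
cat > lid.py <<'E'
from h import *
import sys
b=np.radians(-14.5);j=np.array([np.cos(b),np.sin(b),0]);yb=np.array([-j[1],j[0],0]);zz=np.array([0,0,1.])
H=np.array([.4459,.0076,.116])+.108*j-.044*zz   # hinge
rr=np.hypot(.108,.044);A0=np.arctan2(.044,-.108)
def dvec(phi): f=np.radians(phi);return np.sin(f)*j-np.cos(f)*zz
def state(o=None):
    o=o or get_obs();M=R.from_quat(o["tool_rot"]).as_matrix();x=M[:,0]
    B=o["position"]-.0138*x;v=B-H
    phi=np.degrees(np.arctan2(x@j,-x@zz))
    return np.degrees(A0-np.arctan2(v@zz,v@j)),np.hypot(v@zz,v@j),v@yb,phi
def tcp(th,phi,off):
    a=A0-np.radians(th);return H+off*yb+rr*(np.cos(a)*j+np.sin(a)*zz)+.0138*dvec(phi)
def go(th1,phi1,n):
    o=get_obs();th,r,off,phi=state(o)
    print("t",round(float(o["time"]),2),"lid",round(th,1),"r",round(r,4),"off",round(off,4),"phi",round(phi,1),"F",o["ft_force"].round(1),"M",o["moment"].round(2),"w",round(float(o["grip_width"]),4),"q",o["q"].round(2))
    p=o["position"];M=R.from_quat(o["tool_rot"])
    for i in range(1,n+1):
        t=th+(th1-th)*i/n;f=phi+(phi1-phi)*i/n
        P=tcp(t,f,off);R1=R.from_matrix(rotm(-14.5,f))
        print([round(float(v),2) for v in M.inv().apply(P-p)*100]+[round(float(v),2) for v in np.degrees((M.inv()*R1).as_rotvec())/6],",")
        p=P;M=R1
if __name__=="__main__": go(float(sys.argv[1]),float(sys.argv[2]),int(sys.argv[3]))
E
python3 lid.py 9 13 4
```

```text
t 18.88 lid -0.4 r 0.1185 off 0.0218 phi 10.8 F [-1.1  0.3  1. ] M [-0.06  0.28 -0.04] w 0.0086 q [-0.17  0.48  2.1  -0.04  0.37  0.11]
[-0.3, 0.44, 0.0, 0.02, 0.0, 0.09] ,
[-0.38, 0.3, 0.0, 0.0, 0.0, 0.09] ,
[-0.37, 0.32, -0.0, 0.0, -0.0, 0.09] ,
[-0.35, 0.34, 0.0, -0.0, 0.0, 0.09] ,
```

Request:
send_rows:
  steps:
    - [[-0.4,0.3,0,0,0,0.09],[-0.4,0.3,0,0,0,0.09],[-0.4,0.3,0,0,0,0.09]]

```text
time: 19.13
position: [0.4578, 0.0269, 0.1152]
tool_rot: [0.602, 0.371, -0.509, 0.491]
ft_force: [1.8, 0.1, -6.2]
grip_width: 0.0085
```

```bash
python3 lid.py 18 16 5
```

```text
t 19.13 lid 6.4 r 0.1187 off 0.0217 phi 12.3 F [ 1.8  0.1 -6.2] M [-0.02  0.29 -0.05] w 0.0085 q [-0.17  0.45  2.1  -0.05  0.38  0.12]
[-0.22, 0.49, 0.0, 0.01, 0.0, 0.12] ,
[-0.33, 0.35, -0.0, 0.0, 0.0, 0.12] ,
[-0.32, 0.37, -0.0, -0.0, 0.0, 0.12] ,
[-0.3, 0.39, -0.0, 0.0, 0.0, 0.12] ,
[-0.28, 0.4, 0.0, -0.0, -0.0, 0.12] ,
```

It's coming up easily: 6 N on the wrist and about 6° open. Continuing along the arc.

Request:
send_rows:
  steps:
    - [[-0.35,0.35,0,0,0,0.12],[-0.35,0.35,0,0,0,0.12],[-0.32,0.37,0,0,0,0.12],[-0.3,0.4,0,0,0,0.12],[-0.28,0.4,0,0,0,0.12]]

```text
time: 19.55
position: [0.4718, 0.0233, 0.1367]
tool_rot: [0.614, 0.35, -0.493, 0.507]
ft_force: [2.1, 0.0, -8.5]
grip_width: 0.0083
```

```bash
python3 lid.py 28 20 5
```

```text
t 19.55 lid 18.5 r 0.1196 off 0.0217 phi 16.1 F [ 2.1  0.  -8.5] M [ 0.1   0.39 -0.02] w 0.0083 q [-0.17  0.41  2.09 -0.07  0.36  0.14]
[0.04, 0.51, -0.0, 0.01, 0.0, 0.13] ,
[-0.19, 0.35, -0.0, -0.0, -0.0, 0.13] ,
[-0.17, 0.36, -0.0, 0.0, 0.0, 0.13] ,
[-0.16, 0.37, 0.0, -0.0, 0.0, 0.13] ,
[-0.14, 0.38, -0.0, -0.0, -0.0, 0.13] ,
```

Request:
send_rows:
  steps:
    - [[-0.1,0.4,0,0,0,0.12],[-0.15,0.4,0,0,0,0.12],[-0.2,0.4,0,0,0,0.12],[-0.2,0.4,0,0,0,0.12]]

```text
time: 19.88
position: [0.4816, 0.0207, 0.1477]
tool_rot: [0.622, 0.336, -0.481, 0.519]
ft_force: [1.4, 0.0, -8.7]
grip_width: 0.0084
```

```bash
python3 lid.py 36 23 5; python3 - <<'E'
from h import *
p,d=camera("side");cv2.imwrite("pics/s12.png",cv2.resize(p[130:300,260:440,::-1],None,fx=3.5,fy=3.5,interpolation=cv2.INTER_CUBIC))
E
```

```text
t 19.88 lid 25.4 r 0.1202 off 0.0217 phi 18.8 F [ 1.4  0.  -8.7] M [0.19 0.68 0.02] w 0.0084 q [-0.17  0.39  2.09 -0.08  0.33  0.16]
[0.17, 0.56, -0.0, 0.01, 0.01, 0.14] ,
[-0.15, 0.43, -0.0, -0.0, 0.0, 0.14] ,
[-0.12, 0.43, 0.0, 0.0, 0.0, 0.14] ,
[-0.1, 0.44, -0.0, -0.0, -0.0, 0.14] ,
[-0.08, 0.44, 0.0, 0.0, -0.0, 0.14] ,
```

View pics/s12.png

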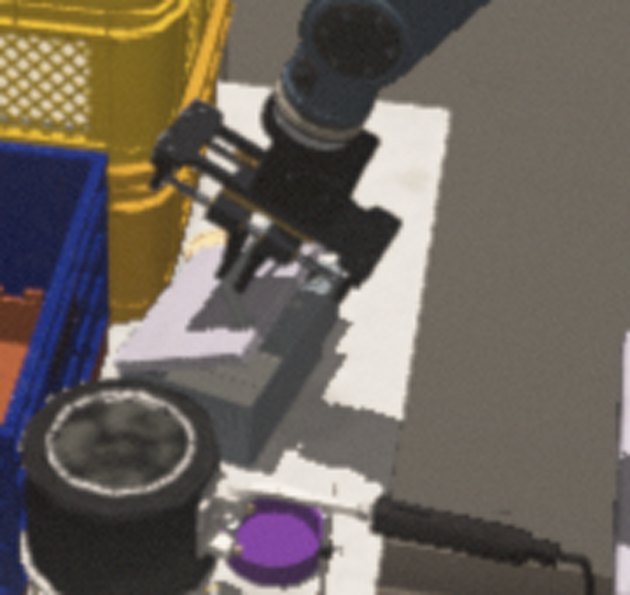

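Request:
send_rows:
  steps:
    - [[0,0.5,0,0,0,0.12],[-0.1,0.45,0,0,0,0.12],[-0.12,0.45,0,0,0,0.12],[-0.1,0.45,0,0,0,0.12],[-0.08,0.45,0,0,0,0.12]]

```text
time: 20.35
position: [0.494, 0.0175, 0.1585]
tool_rot: [0.63, 0.32, -0.468, 0.531]
ft_force: [-4.2, 2.9, -0.8]
grip_width: 0.0087
```

```bash
python3 lid.py 44 23 4
```

```text
t 20.35 lid 33.0 r 0.1209 off 0.0217 phi 21.7 F [-4.2  2.9 -0.8] M [0.4  1.28 0.06] w 0.0087 q [-0.17  0.38  2.09 -0.11  0.29  0.18]
[0.3, 0.65, -0.0, 0.01, 0.02, 0.05] ,
[-0.08, 0.56, -0.0, 0.0, 0.0, 0.05] ,
[-0.05, 0.56, 0.0, 0.0, 0.0, 0.05] ,
[-0.02, 0.57, -0.0, 0.0, -0.0, 0.05] ,
```

```bash
python3 - <<'E'
from h import *
p,d=camera("side");cv2.imwrite("pics/s13.png",cv2.resize(p[150:270,270:400,::-1],None,fx=5,fy=5,interpolation=cv2.INTER_CUBIC))
p,d=camera("top");cv2.imwrite("pics/t13.png",cv2.resize(p[190:300,290:410,::-1],None,fx=5,fy=5,interpolation=cv2.INTER_CUBIC))
o=get_obs();print(o["ft_force"].round(1),o["moment"].round(2),o["position"])
W=cloud("top",d)
k=(W[...,2]>.14)&(W[...,2]<.34)&(W[...,0]>.5)&(W[...,0]<.595)&(W[...,1]<.08)&(W[...,1]>-.06);q=W[k];i=np.argsort(-q[:,0])[:400:40];print(q[i].round(3))
E
```

```text
[-4.6  2.6  1.2] [0.47 1.26 0.04] [0.49445288 0.01737521 0.15875559]
[[ 0.595 -0.059  0.186]
 [ 0.577 -0.059  0.144]
 [ 0.548  0.027  0.295]
 [ 0.543  0.018  0.296]
 [ 0.54  -0.017  0.286]
 [ 0.537 -0.001  0.297]
 [ 0.535  0.025  0.294]
 [ 0.533 -0.023  0.3  ]
 [ 0.53   0.001  0.298]
 [ 0.528  0.037  0.293]]
```

View pics/s13.png

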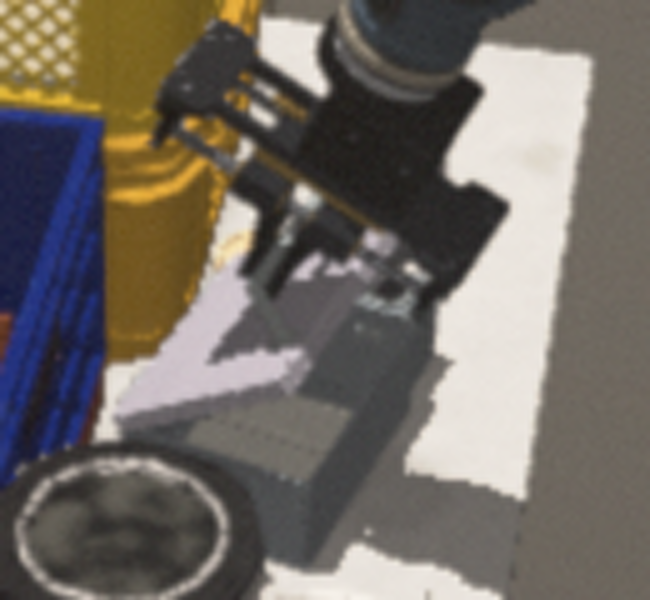

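View pics/t13.png

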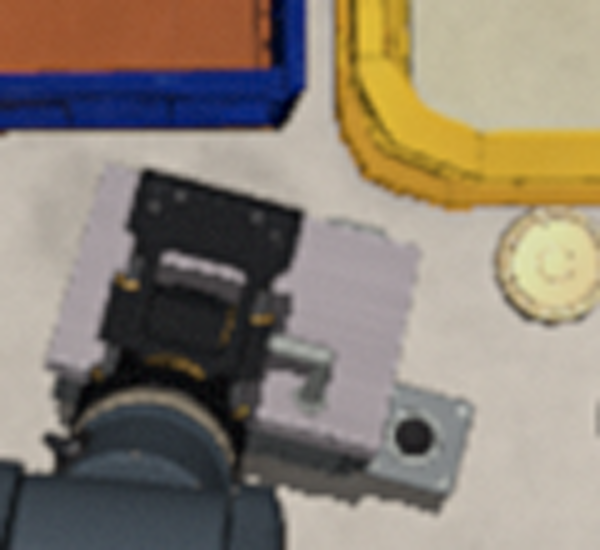

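```bash
sed -i 's/P=tcp(t,f,off)/rr=r;P=H+off*yb+r*(np.cos(A0-np.radians(t))*j+np.sin(A0-np.radians(t))*zz)+.0138*dvec(f)/' lid.py; python3 lid.py 44 23 5
```

```text
t 20.45 lid 33.3 r 0.1209 off 0.0216 phi 21.8 F [-4.6  2.6  1.2] M [0.47 1.26 0.04] w 0.0085 q [-0.17  0.38  2.09 -0.11  0.29  0.18]
[-0.09, 0.45, -0.0, 0.01, 0.02, 0.04] ,
[-0.07, 0.45, 0.0, 0.0, 0.0, 0.04] ,
[-0.05, 0.45, -0.0, -0.0, 0.0, 0.04] ,
[-0.04, 0.46, -0.0, 0.0, 0.0, 0.04] ,
[-0.02, 0.46, 0.0, 0.0, -0.0, 0.04] ,
```

Request:
send_rows:
  steps:
    - [[-0.1,0.5,0,0,0,0.1],[-0.1,0.5,0,0,0,0.1],[-0.08,0.5,0,0,0,0.05],[-0.05,0.5,0,0,0,0.05]]

```text
time: 20.78
position: [0.5108, 0.0131, 0.1694]
tool_rot: [0.635, 0.31, -0.46, 0.539]
ft_force: [-1.8, 2.0, -5.9]
grip_width: 0.0083
```

```bash
python3 lid.py 46 23 3
```

```text
t 20.78 lid 42.5 r 0.1217 off 0.0216 phi 23.5 F [-1.8  2.  -5.9] M [0.47 1.14 0.12] w 0.0083 q [-0.17  0.37  2.07 -0.12  0.3   0.19]
[-0.01, 0.24, -0.0, 0.02, 0.02, -0.03] ,
[-0.0, 0.24, 0.0, 0.0, 0.0, -0.03] ,
[0.0, 0.24, -0.0, 0.0, -0.0, -0.03] ,
```

Request:
send_rows:
  steps:
    - [[0.05,0.45,0,0,0,0],[0.05,0.4,0,0,0,0],[0,0,0,0,0,0],[0,0,0,0,0,0],[0,0,0,0,0,0],[0,0,0,0,0,0]]

```text
time: 21.28
position: [0.5218, 0.0101, 0.1737]
tool_rot: [0.635, 0.308, -0.458, 0.54]
ft_force: [-3.8, 1.7, -1.7]
grip_width: 0.0084
```

```bash
python3 lid.py 46 23 1; python3 - <<'E'
from lid import *
p,d=camera("side");cv2.imwrite("pics/s14.png",cv2.resize(p[130:290,255:415,::-1],None,fx=3.7,fy=3.7,interpolation=cv2.INTER_CUBIC))
p,d=camera("top");cv2.imwrite("pics/t14.png",cv2.resize(p[190:310,290:450,::-1],None,fx=5,fy=5,interpolation=cv2.INTER_CUBIC))
W=cloud("top",d).reshape(-1,3);P=(W-H);a=P@j;y=P@yb;z=P[:,2]
k=(y<-.03)&(y>-.075)&(a>-.13)&(a<0.01)&(z>-.01)&(z<.12)
for lo in np.arange(-.12,.01,.01):
    kk=k&(a>lo)&(a<lo+.01);print(round(lo,2),kk.sum(),np.median(z[kk]).round(4) if kk.sum() else None)
E
```

```text
t 21.28 lid 48.2 r 0.1213 off 0.0215 phi 23.8 F [-3.8  1.7 -1.7] M [0.31 1.13 0.04] w 0.0084 q [-0.17  0.37  2.04 -0.11  0.32  0.17]
[-0.03, -0.49, -0.0, 0.02, 0.02, -0.13] ,
-0.12 10 -0.0017
-0.11 0 None
-0.1 0 None
-0.09 55 0.0924
-0.08 77 0.0959
-0.07 73 0.0868
-0.06 76 0.075
-0.05 75 0.0638
-0.04 59 0.0546
-0.03 60 0.0389
-0.02 67 0.027
-0.01 62 0.0158
-0.0 47 0.0045
```

View pics/s14.png

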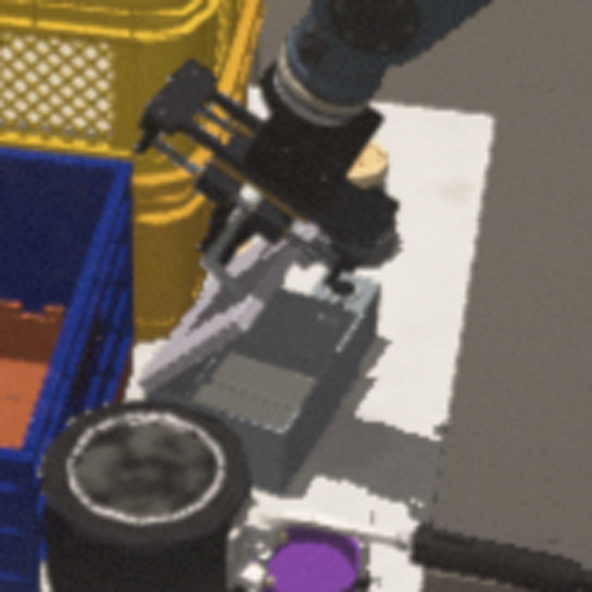

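View pics/t14.png

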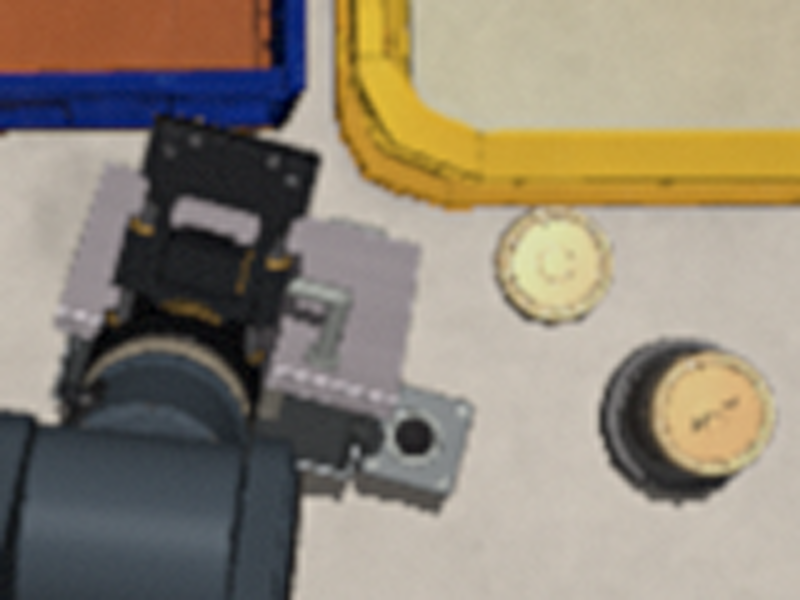

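Request:
send_rows:
  steps:
    - [[0,0,0,0,0,0],[0,0,0,0,0,0],[0,0,0,0,0,0],[0,0,0,0,0,0],[0,0,0,0,0,0],[0,0,0,0,0,0],[0,0,0,0,0,0],[0,0,0,0,0,0]]

```text
time: 22.05
position: [0.5216, 0.0102, 0.1736]
tool_rot: [0.635, 0.308, -0.458, 0.54]
ft_force: [-2.9, 0.7, -1.5]
grip_width: 0.0087
```

```bash
python3 lid.py 46 23 1; python3 - <<'E'
from h import *
print(get_obs()["joint_velocities"].round(3))
p,d=camera("side");p0=np.load("side0.npz")["p"]
cv2.imwrite("pics/s15.png",np.hstack([p0[:,:400:,::-1],p[:,:400,::-1]])[100:480])
print(get_obs()["position"])
E
```

```text
t 22.05 lid 48.1 r 0.1213 off 0.0215 phi 23.8 F [-2.9  0.7 -1.5] M [0.38 1.14 0.06] w 0.0087 q [-0.17  0.37  2.04 -0.11  0.31  0.17]
[-0.02, -0.46, -0.0, 0.02, 0.02, -0.13] ,
[ 0.001 -0.001 -0.     0.     0.    -0.001]
[0.52156951 0.01017552 0.17358327]
```

View pics/s15.png

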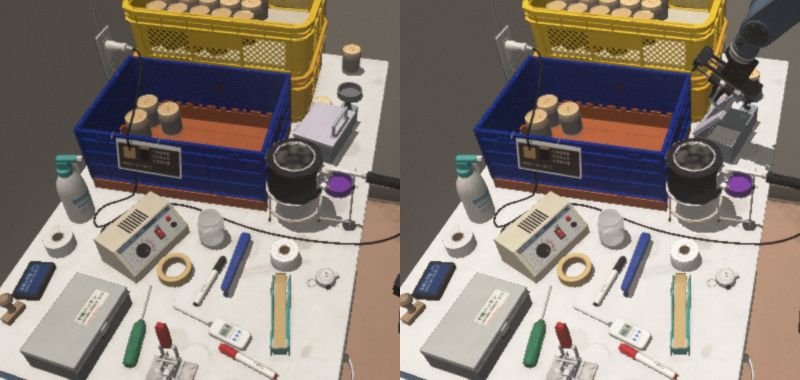

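The before and after pictures match for everything except the jar and the lid. The arm is still and the lid is at about 48°, so I'm handing in.

```bash
python3 -c "
from rig import *
print(hand_in())"
```

```text
the job is handed in; nothing more can be done
None
```

The jar stands upright in the grey ring holder, released, and the seal box lid is held open by its handle at about 48°. I handed in at about 22 s of the 62 s allowed.

- **Jar:** It touched the holder floor at the expected height. Later pictures show it upright in the ring.
- **First try of the lid:** It was caught. I pulled firmly and it resisted with about 73 N after a few millimetres. I let it down and released the handle before touching the plunger.
- **Plunger:** I pushed it down until it bottomed, at a peak of about 58 N. It was pressed only by the closed fingertips. Depth then read its top at about 0.067 m, which is fully down.
- **Second lift:** The lid came up with about 9 N or less at the wrist.
- **Last checks:** The lid angle read about 48° from the tool pose and about 50° from depth, so the two agree to about 2°. The arm was still, with about 3 N at the wrist. The other things looked unmoved in the before and after side pictures; the loose cap was checked in earlier top pictures.

**Readings that disagreed:**
- My two camera estimates of the ring centre differed by 2–4 mm. I used a compromise, and the jar went in without touching the rim.
- The handle's swing radius read about 4 mm larger than given, probably from calibration or a slightly offset grip.

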